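# Load the drawer balance with check weights and set its range

### The arm

A 7-joint arm with a two-finger parallel gripper is mounted at the origin on a cart in front of the work surface, level with it; the furniture and walls round the work are solid. World frame = base frame: x ahead of the robot, y to its left, z up, the work surface at z = 0. Lengths are in m, angles in rad, forces in N, time in s.
With the tool pointing down it reaches from about 0.4 to 0.85 m from the base axis. Payload 10.4 kg.
Tool frame: the origin (TCP) lies midway between the tips of the shut fingers; the grasp point (between the pads) lies 19 mm behind it (grip_point_offset is the distance from the TCP to the grasp point, in m); y points along the fingers, z is the direction in which the jaws open and shut, and the axes are right-handed (so a half turn about y gives the same grasp; the last joint's range is limited). The gripper opens to 85 mm and grips with 20 to 120 N. Pads are 22 mm wide; open, the fingers measure 114 mm over their backs; the gripper's body (76 mm by 85 mm) begins 54 mm behind the grasp point. The pads swing forward as they close: fully open they stand 13 mm farther back than shut.
Start: joints at [-1.315, 0.332, -0.065, 1.46, 0.022, 1.35, -0.088], TCP at [0.172, 0.601, 0.231] pointing down, gripper open.
Joint ranges: [-2.6, 2.6], [-0.5, 2.12], [-1.47, 1.34], [0.16, 2.42], [-1.27, 4.41], [0.06, 2.06], [-2.6, 2.6]. Speed limits (rad/s): [2.22, 2.22, 2.79, 2.79, 3.14, 3.14, 3.14].

### API

Orientations are given as a unit quaternion [x, y, z, w].
In Python, from workcell import * gives the robot as it stands.
- The arm moves only by the tool send_rows, never from a script. Its argument "motion" is a list of rows, each a list of 7 numbers: the opening in per cent of the stroke, from 0 (shut) to 100 (fully open), then the shift along the tool's x, y, z in m, then the turn, a rotation vector about the tool's x, y, z in rad. In form: [[claw, tx, ty, tz, ax, ay, az], ...]. A call has 1 to 10 rows; each row is the pose to reach, as a shift and turn from the pose commanded when the call began, along the tool's axes at that moment; what a row does not reach only later rows make up. A row lasts 1/12 s, in which the tool goes at most 41.7 mm and 7.16 degrees, less where a joint would pass 70% of its speed; a pose out of reach is approached as far as the arm can. A call with a gripper value outside its range is refused whole. The fingers move at their own pace and stop on an object; "squeeze" is the grip in N (left out, the last holds). Time passes only in rows, so rows that repeat a pose let the fingers close. It gives the time, the measured TCP pose, the force and the opening at its end, in the units of the state.
- get_obs(): the state, without advancing time (a new reading comes with each control period).
- camera(name): name is "scene" or "top"; returns a dict with "pixels" (420x560x3 uint8, red, green, blue), "range_z" (420x560 float32, m along the optical axis (not along the pixel's ray), 0 where there is no reading), "fovy" (degrees; the focal length in pixels is half the picture's height over the tangent of half this angle, whatever the lens; pixels are square), "cx", "cy" (the principal point, pixels), "view" (4x4, takes a point from world to camera coordinates). Camera axes: x right, y down, z forward; pixel columns grow to the right and rows downward; lengths in m; the calibration is good to about 2 mm. A picture is of the moment at which its call begins.
- hand_in(): hands the job in, once; it reports no verdict.
The state is a dict: "clock": time; "joint_pos": joint angles; "joint_velocities": joint speeds; "tau": joint torques, N m; "position": TCP position; "ee_rot": TCP orientation; "ft_force": force on the tool from outside, world axes, zero at the start; "torque": the same for the moment, N m; "grip_width": opening from 0.0 (shut) to 1.0 (fully open).
Only numpy, scipy, OpenCV 4.12 (cv2) and the standard library are available. Lean on these libraries where they do the work, as an engineer would, in place of code of your own. Each camera call takes 0.05 s, during which the arm holds its last target.

### The job

Press the front of the balance's tray so that its push-push latch lets it spring out, and put every brass check weight that is on the bench flat on the floor of the tray. Then push the tray in until it stays latched shut by itself with the weights inside (check it: a push that is too short lets it come out again), and after that turn the range knob on top clockwise until its pointer stands at the brass index mark. Leave the jars, vials and bottle where they are.

Things in the scene. Friction and masses are not known exactly. Their poses are not given: they have to be found in the camera images.
- balance: The drawer balance, a fixed white metal box 150 mm deep (x), 240 mm wide (y), 80 mm high, open at the front above the tray (lower edge of its top panel 71 mm up). Origin under the centre of the box; x points from its front (tray side, towards the robot) to its back, y to its left, z up.
- tray (a joint): Sprung tray, m: 0 latched shut (rests at 0 to 0.002), grows as it comes out to the balance's -x, 0.1 fully out. Push-push latch: push in to -0.0065 or deeper (hard stop -0.0085) and let go: if it was shut it slides fully out in about 1.2 s, if it was out it springs back 8 mm to 0 and stays. Too short a push changes nothing. Spring 4 to 5.5 N outward, damping 45 N per m/s.
- tray_front (a point): The middle of the dark press pad on the outer face of the tray's front plate, 42 mm above the bench; moves with the tray. The plate is 236 mm wide, 10 mm thick and reaches from 6 to 58 mm above the bench. Axes as the balance.
- tray_floor (a point): Middle of the tray's inner floor, on its upper face, 16 mm above the bench; moves with the tray. Floor level, 106 mm (x) by 214 mm (y) inside; walls 14 mm high at sides and back; front plate 42 mm above the floor. Room for five weights in one row along y. With the tray fully out this point is 57 mm in front of the box. Axes as the balance.
- range_knob (a joint): The range knob on top of the balance, in rad: grows as it turns clockwise seen from above; stops at 0 and 4.7. It stays where it is left (friction 0.04 N m).
- knob_grip (a point): On the knob's axis, half-way up its grip bar. The bar is 42 mm long, 12 mm thick and 26 mm high (from 13 mm below this point to 13 mm above), standing on a round skirt 44 mm across; on the balance's top, axis vertical.
- knob_pointer (a point): The tip of the knob's pointer, 30 mm from the axis, in line with the grip bar; turns with the knob.
- index_mark (a point): The inner tip of the brass index mark on the flat ring round the knob, 30 mm from the knob's axis; at the start 0.8 to 3 rad clockwise of the pointer. The ring stays as it is.
- check_1_mid (a point): A flat round brass check weight lying on the bench on its foot (or absent), a plain disc with upright sides, 32 mm across, 18 mm high, about 120 g; the point is its centre, 9 mm above its foot, z along its axis, upwards.
- check_2_mid (a point): A flat round brass check weight lying on the bench on its foot (or absent), a plain disc with upright sides, 32 mm across, 18 mm high, about 120 g; the point is its centre, 9 mm above its foot, z along its axis, upwards.
- check_3_mid (a point): A flat round brass check weight lying on the bench on its foot (or absent), a plain disc with upright sides, 32 mm across, 18 mm high, about 120 g; the point is its centre, 9 mm above its foot, z along its axis, upwards.
- check_4_mid (a point): A flat round brass check weight lying on the bench on its foot (or absent), a plain disc with upright sides, 28 mm across, 16 mm high, about 80 g; the point is its centre, 8 mm above its foot, z along its axis, upwards.
- check_5_mid (a point): A flat round brass check weight lying on the bench on its foot (or absent), a plain disc with upright sides, 28 mm across, 16 mm high, about 80 g; the point is its centre, 8 mm above its foot, z along its axis, upwards.
- jar_3: Bystander, loose, about 120 g: white sample jar with a green lid, 52 mm across, 67 mm high; origin under its centre.
- vial_2: Bystander, fixed in place: capped glass vial, 27 mm across, 56 mm high; origin under its centre.
- vial_3: Bystander, fixed in place: capped glass vial, 27 mm across, 56 mm high; origin under its centre.
- amber_bottle: Bystander, fixed in place: brown reagent bottle with a white cap, 56 mm across, 114 mm high; origin under its centre.
- jar_1: Bystander, fixed in place: white sample jar with a blue lid, 58 mm across, 83 mm high; origin under its centre.

How it is judged:
By the outcome, as a careful person would: the job done as asked, in the order asked, and still so for the second after the job is handed in, with the robot touching nothing.
Of check_1, check_2, check_3, check_4, check_5 only 3 to 5 are there at a start; the rules pass over those that are not, and their reading is None.
At some moment in a run one of check_1, check_2, check_3, check_4, check_5 may be knocked a few centimetres aside while the robot is not near it.
It also fails if it takes over 208 s, if anything falls off the work surface, if the arm or the gripper's body presses on something with over 40 N, if the wrist force passes 120 N, or if a joint passes its speed limit or range.

## Working session

There is one attempt and no reset: what is moved stays moved. The work goes in short steps, Python scripts to look and compute and a tool call to move; the robot and the scene stay as the last step left them, time stands still between calls to the robot, and variables do not carry over. Pictures are saved under pics/ and viewed, and the job is handed in when it is done.

Besides the shell and the picture viewer there is one more tool, called after "Call:" by a JSON object that holds its "op" and its "data", one argument or row to a line. send_rows: Moves the arm, as the interface text tells. Its arguments: {"type":"object","properties":{"motion":{"type":"array"},"squeeze":{"type":"number"}},"required":["motion"]}

```bash
ls -la; mkdir -p pics; python3 - <<'E'
from workcell import *
import cv2,numpy as np
print(get_obs())
for n in ("scene","top"):
    c=camera(n); np.savez(f"pics/{n}0.npz",**c)
    cv2.imwrite(f"pics/{n}0.png",c["pixels"][:,:,::-1]); print(n,c["fovy"],c["cx"],c["cy"],c["view"])
E
```

```text
total 12
drwxr-xr-x  3 agent agent 4096 Dec  7 02:51 .
drwxr-xr-x 23 root  root  4096 Dec  7 02:51 ..
drwxr-xr-x  2 agent agent 4096 Dec  7 02:51 pics
{'clock': 0.0, 'joint_pos': array([-1.31461562,  0.33288427, -0.0646878 ,  1.46095626,  0.02160921,
        1.34990773, -0.08850048]), 'joint_velocities': array([ 0.00169337,  0.00037346, -0.00045694,  0.00134255, -0.0006604 ,
       -0.00115657,  0.00140593]), 'tau': array([ 2.55662944e-04, -6.25442863e+01,  4.94106591e-02, -3.91602659e+01,
        1.61825668e-02,  9.81162273e-03, -3.37694007e-05]), 'position': array([0.17189967, 0.60049495, 0.23050103]), 'ee_rot': array([ 0.70076318, -0.0982841 ,  0.09819792, -0.6997345 ]), 'ft_force': array([-0.43521065,  0.10592102, -0.08829267]), 'torque': array([ 0.01621418,  0.00452783, -0.00770987]), 'grip_width': 0.9975610649126353}
scene 51.5428574571274 277.1246183127952 207.55224659087787 [[ 0.79843098 -0.601637    0.02325692 -0.42894103]
 [-0.34399834 -0.48753997 -0.80247737  0.27386124]
 [ 0.49413875  0.63272245 -0.59622915  1.24472458]
 [ 0.          0.          0.          1.        ]]
top 51.45867974325468 281.9352193101281 208.84450589420743 [[-0.01967062 -0.99970599 -0.01417724  0.03555052]
 [-0.9840545   0.02186593 -0.17651805  0.5653125 ]
 [ 0.17677615  0.01047896 -0.9841953   1.40433912]
 [ 0.          0.          0.          1.        ]]
```

View pics/scene0.png

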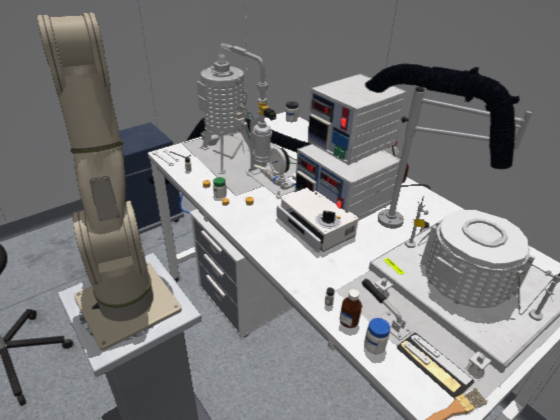

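View pics/top0.png

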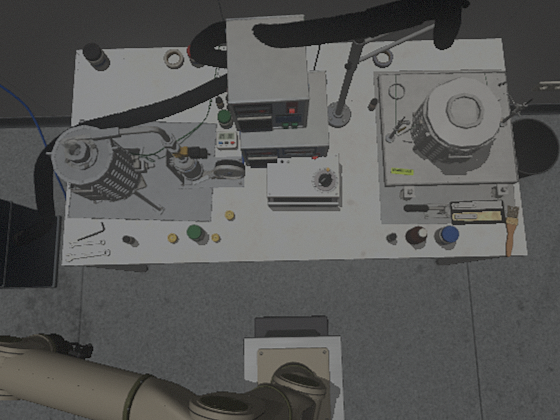

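```bash
cat > h.py <<'E'
from workcell import *
import cv2,numpy as np
from scipy.spatial.transform import Rotation as Rot
def load(n,c=None):
    c=dict(np.load(f"pics/{n}.npz")) if c is None else c
    return c
def snap(n,tag):
    c=camera(n); np.savez(f"pics/{n}{tag}.npz",**c); return c
def foc(c): return 210/np.tan(np.radians(float(c["fovy"]))/2)
def cen(c):
    V=c["view"]; return -V[:3,:3].T@V[:3,3]
def rays(c,uv):
    uv=np.atleast_2d(uv).astype(float); f=foc(c)
    d=np.c_[(uv[:,0]-c["cx"])/f,(uv[:,1]-c["cy"])/f,np.ones(len(uv))]
    return d@c["view"][:3,:3]
def onplane(c,uv,z):
    o=cen(c); d=rays(c,uv); return o+d*((z-o[2])/d[:,2])[:,None]
def proj(c,P):
    P=np.atleast_2d(P); q=P@c["view"][:3,:3].T+c["view"][:3,3]; f=foc(c)
    return np.c_[q[:,0]/q[:,2]*f+c["cx"],q[:,1]/q[:,2]*f+c["cy"]]
def cloud(c):
    h,w=c["range_z"].shape; u,v=np.meshgrid(np.arange(w),np.arange(h))
    d=rays(c,np.c_[u.ravel(),v.ravel()]); P=cen(c)+d*c["range_z"].ravel()[:,None]
    return P.reshape(h,w,3)
def crop(c,x0,y0,x1,y1,s,fn):
    im=c["pixels"][y0:y1,x0:x1,::-1]
    cv2.imwrite("pics/"+fn,cv2.resize(im,None,fx=s,fy=s,interpolation=cv2.INTER_CUBIC))
def tool(): 
    o=get_obs(); return o["position"],Rot.from_quat(o["ee_rot"]).as_matrix()
def brass(c,lo=(8,120,110),hi=(28,255,255)):
    hsv=cv2.cvtColor(c["pixels"],cv2.COLOR_RGB2HSV); m=cv2.inRange(hsv,np.array(lo),np.array(hi))
    n,l,s,ce=cv2.connectedComponentsWithStats(m); return [(s[i],ce[i]) for i in range(1,n) if s[i][4]>=6]
E
python3 - <<'E'
from h import *
p,R=tool(); print("R\n",R.round(3))
for n in("scene0","top0"):
    c=load(n); print(n)
    for s,ce in brass(c): print(s,ce.round(1),onplane(c,ce,0.009).round(4))
c=load("top0"); crop(c,140,140,360,260,3.5,"t0a.png")
c=load("scene0"); crop(c,170,150,370,260,4,"s0a.png")
P=cloud(load("top0"));
for uv in[(305,175),(290,180),(300,165)]: print(P[uv[1],uv[0]])
E
```

```text
R
 [[ 0.961 -0.     0.275]
 [-0.275 -0.001  0.961]
 [ 0.    -1.    -0.001]]
scene0
[259 103   7   1   7] [262. 103.] [[1.1298 0.9244 0.009 ]]
[258 105  11   4  25] [263.1 106.5] [[1.1074 0.8829 0.009 ]]
[203 180   7   5  27] [206.  182.3] [[0.4889 0.4091 0.009 ]]
[246 197   7   6  38] [249.1 199.6] [[0.5631 0.2113 0.009 ]]
[222 198   7   6  29] [224.8 200.3] [[0.4854 0.2603 0.009 ]]
[337 216   3   2   6] [338.  216.5] [[ 0.7676 -0.0614  0.009 ]]
[415 220   9   7  54] [419.3 222.8] [[ 0.9815 -0.2581  0.009 ]]
[427 399  41  21 318] [448.7 411.3] [[ 0.4695 -0.745   0.009 ]]
top0
[183 147   3   7  12] [184.4 150.3] [[0.791  0.3644 0.009 ]]
[ 0.67406268 -0.05547279  0.0753576 ]
[ 0.65653543 -0.00517181  0.08179149]
[ 0.70674166 -0.0395382   0.0827387 ]
```

```bash
python3 - <<'E'
from h import *
a=cv2.imread("pics/t0a.png");b=cv2.imread("pics/s0a.png");print(a.shape,b.shape)
E
```

```text
(420, 770, 3) (440, 800, 3)
```

View pics/t0a.png

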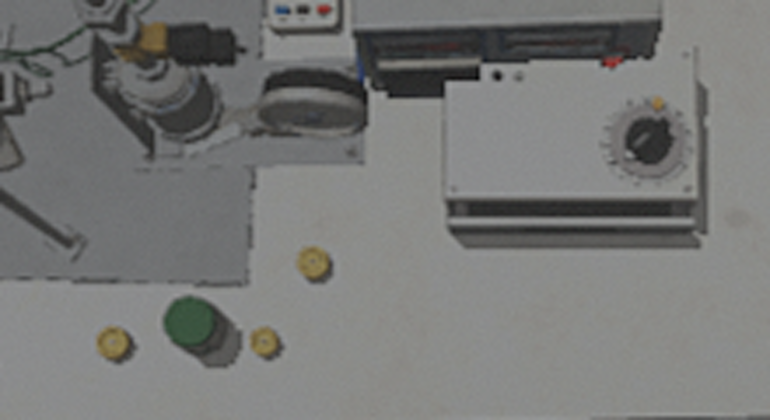

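View pics/s0a.png

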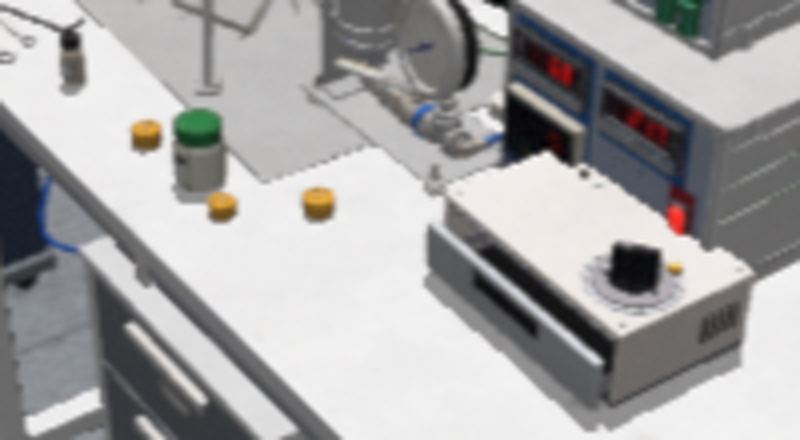

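```bash
python3 - <<'E'
from h import *
c=load("top0")
for s,ce in brass(c,(15,70,60),(32,255,255)):
    if 150<ce[0]<345 and 130<ce[1]<250: print(s,ce.round(1),onplane(c,ce,0.009).round(4),onplane(c,ce,0.08).round(4))
P=cloud(c); 
sel=(abs(P[...,2]-0.08)<0.006)&(P[...,0]>0.55)&(P[...,0]<0.85)&(P[...,1]>-0.2)&(P[...,1]<0.12)
n,l,s,ce=cv2.connectedComponentsWithStats(sel.astype(np.uint8))
i=1+np.argmax(s[1:,4]); m=(l==i); print(s[i], np.median(P[m][:,2]))
v,u=np.nonzero(m); Q=onplane(c,np.c_[u,v],0.08)[:,:2].astype(np.float32)
r=cv2.minAreaRect(Q); print(r); print(cv2.boxPoints(r))
cv2.imwrite("pics/m.png",cv2.resize((m*255).astype(np.uint8)[140:230,240:360],None,fx=5,fy=5,interpolation=0))
crop(c,305,150,345,210,12,"k0.png")
c=load("scene0"); crop(c,270,180,370,260,8,"ks0.png")
E
```

```text
[173 146  15  11  89] [181.9 151.5] [[0.787  0.3734 0.009 ]] [[0.7639 0.3558 0.08  ]]
[327 168   2   3   6] [327.5 169. ] [[ 0.711  -0.1375  0.009 ]] [[ 0.6916 -0.1305  0.08  ]]
[225 211   9   9  64] [229.1 214.8] [[0.5566 0.2059 0.009 ]] [[0.5447 0.1964 0.08  ]]
[168 233   9  10  67] [171.8 237.6] [[0.4823 0.4014 0.009 ]] [[0.4739 0.3824 0.08  ]]
[212 234   8   8  48] [215.2 237.2] [[0.4805 0.2532 0.009 ]] [[0.4722 0.2414 0.08  ]]
[ 253  153   86   44 2564] 0.08013726319554904
((0.6758776307106018, -0.02399371564388275), (0.2835375666618347, 0.14676350355148315), 88.70228576660156)
[[ 0.59930396 -0.16406423]
 [ 0.74602985 -0.16738805]
 [ 0.7524513   0.1160768 ]
 [ 0.6057254   0.11940062]]
```

View pics/k0.png

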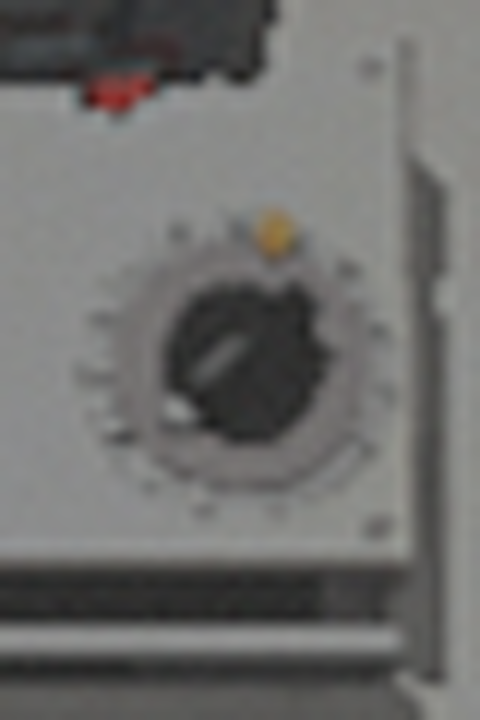

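View pics/ks0.png

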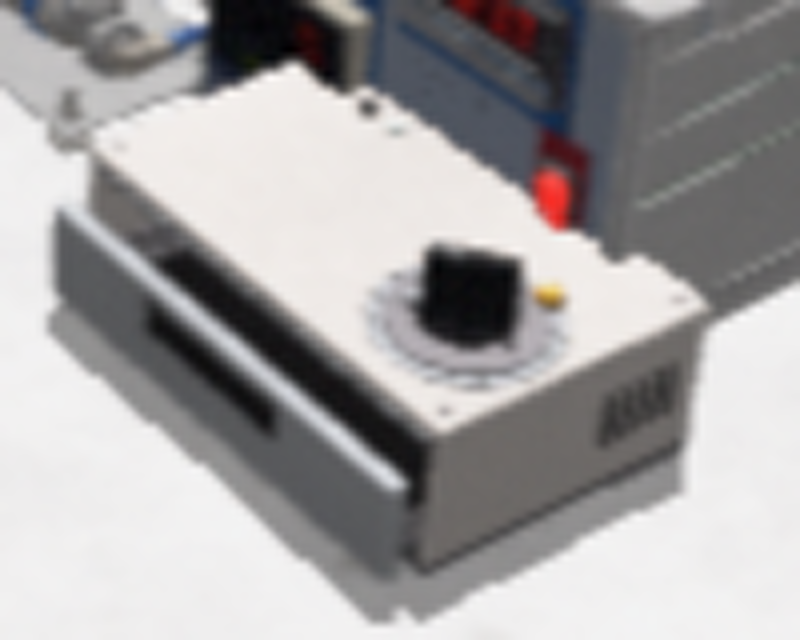

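View pics/m.png

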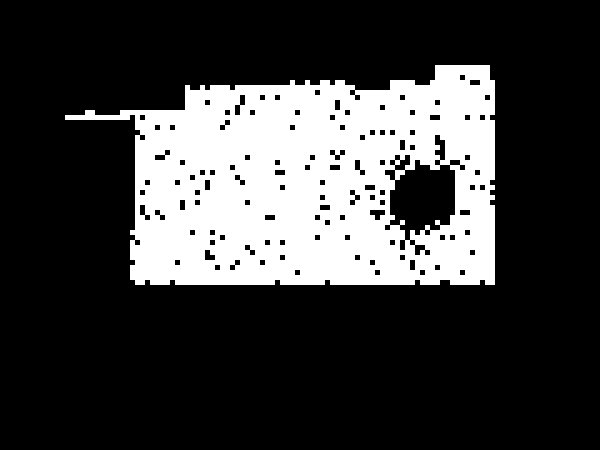

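```bash
python3 - <<'E'
from h import *
def tri(a,ua,b,ub):
    o1,o2=cen(a),cen(b); d1=rays(a,ua)[0]; d2=rays(b,ub)[0]; d1/=np.linalg.norm(d1); d2/=np.linalg.norm(d2)
    t=np.linalg.lstsq(np.c_[d1,-d2],o2-o1,rcond=None)[0]; p,q=o1+t[0]*d1,o2+t[1]*d2
    return (p+q)/2,np.linalg.norm(p-q)
t=load("top0"); s=load("scene0")
C={"FL":((267.4-.5,196.3-.5),(281.5-.5,198.75-.5)),"FR":((339.2-.5,196.4-.5),(323.75-.5,234.6-.5)),"BR":((338.9-.5,153.4-.5),(358.25-.5,218.5-.5))}
for k,(a,b) in C.items(): print(k,onplane(t,a,.08)[0][:2].round(4),onplane(s,b,.08)[0][:2].round(4),tri(t,a,s,b))
# knob
ce=(305+250/12-.5,150+365/12-.5); print("knobtop-ish",onplane(t,ce,.085))
print("index",onplane(t,(305+276/12-.5,150+235/12-.5),.081))
print("pointer",onplane(t,(305+178/12-.5,150+410/12-.5),.085))
# refine brass weights in scene
for uv in [(206,182.3),(249.1,199.6),(224.8,200.3)]: print(onplane(s,uv,.009).round(4))
# front edge line fit via sobel in top: columns
g=cv2.cvtColor(t["pixels"],cv2.COLOR_RGB2GRAY).astype(float)
for u in range(270,336,8): print(u,g[188:206,u].astype(int))
print(g[170,255:275].astype(int),g[192,255:275].astype(int)); print(g[160,330:350].astype(int),g[192,330:350].astype(int))
E
```

```text
FL [0.6053 0.072 ] [0.6053 0.0706] (array([0.60584978, 0.07184967, 0.07894935]), np.float64(0.0007007840053781815))
FR [ 0.5996 -0.1637] [ 0.5957 -0.164 ] (array([ 0.59871615, -0.16301913,  0.07823885]), np.float64(0.0030516626244968055))
BR [ 0.7463 -0.1689] [ 0.7466 -0.1686] (array([ 0.74620731, -0.1689174 ,  0.08034607]), np.float64(6.942064412881268e-05))
knobtop-ish [[ 0.65332266 -0.1214405   0.085     ]]
index [[ 0.69106636 -0.13036264  0.081     ]]
pointer [[ 0.64110859 -0.10127068  0.085     ]]
[[0.4889 0.4091 0.009 ]]
[[0.5631 0.2115 0.009 ]]
[[0.4856 0.2605 0.009 ]]
270 [139 140 141 140 140 129 126 143 115  71  67  75  70  74 127 146  94  55]
278 [140 139 141 141 141 140 142 148 116  64  41  45  43  53 127 145  95  57]
286 [139 141 138 139 140 141 140 147 116  64  44  48  44  53 122 143  92  52]
294 [140 141 141 140 138 142 143 147 116  65  46  47  46  49 122 140  89  42]
302 [140 141 140 141 141 138 141 146 118  67  45  48  42  47 122 144  92  44]
310 [138 138 139 140 142 141 141 146 117  67  45  48  41  48 122 144  95  42]
318 [103 130 127 136 139 140 139 145 121  68  46  47  42  45 122 143  95  53]
326 [115 114  95 124 137 140 140 145 120  67  42  47  45  50 121 146  97  55]
334 [122 124 137 143 140 143 143 145 118  71  59  64  65  65 122 144  96  56]
[139 141 140 139 139 140 139 138 138 139 140 126 129 142 139 139 142 140
 139 140] [139 140 140 139 139 141 138 140 140 139 141 119 128 143 139 140 141 141
 140 139]
[139 138 141 138 139 139 141 142 127 129 139 140 139 138 141 138 139 140
 140 140] [136 137 141 141 140 142 139 140 147 107  76  84 120 143 139 138 140 141
 143 139]
```

```bash
cat >> h.py <<'E'
def plan(x,y,z,yaw=None,tilt=True):
    # yaw = world yaw of tool x, tool y down
    o=get_obs(); p=o["position"]; R=Rot.from_quat(o["ee_rot"]).as_matrix()
    t=R.T@(np.array([x,y,z])-p)
    if yaw is None: yaw=np.arctan2(R[1,0],R[0,0])
    X=np.array([np.cos(yaw),np.sin(yaw),0]); Y=np.array([0,0,-1.]); T=np.c_[X,Y,np.cross(X,Y)]
    r=Rot.from_matrix(R.T@T).as_rotvec()
    print("from",p.round(4),"yaw",round(float(np.arctan2(R[1,0],R[0,0])),3),"shift",t.round(4),"turn",r.round(4)); return t,r
E
python3 - <<'E'
from h import *
t=load("top0")
hsv=cv2.cvtColor(t["pixels"],cv2.COLOR_RGB2HSV); m=cv2.inRange(hsv,np.array((45,80,30)),np.array((85,255,255)))
n,l,s,ce=cv2.connectedComponentsWithStats(m)
for i in range(1,n):
    if s[i][4]>30: print(s[i],ce[i],onplane(t,ce[i],.067))
P=cloud(t)
for u,v in[(172,238),(229,215),(215,237)]: print(P[v-1:v+2,u-1:u+2].reshape(-1,3).mean(0).round(4))
plan(0.5,0.35,0.25,-1.571-.027)
E
```

```text
[219 110   9  10  31] [223.64516129 114.        ] [[0.89895582 0.21756902 0.067     ]]
[0.4801 0.3989 0.0155]
[0.5543 0.2049 0.0189]
[0.4805 0.2529 0.0144]
from [0.1719 0.6006 0.2306] yaw -0.279 shift [ 0.3844 -0.0192 -0.1506] turn [1.0000e-03 1.3192e+00 9.0000e-04]
```

Call:
{"op": "send_rows", "data": {
  "motion": [
    [0,0.384,-0.02,-0.15,0,1.32,0],
    [0,0.384,-0.02,-0.15,0,1.32,0],
    [0,0.384,-0.02,-0.15,0,1.32,0],
    [0,0.384,-0.02,-0.15,0,1.32,0],
    [0,0.384,-0.02,-0.15,0,1.32,0],
    [0,0.384,-0.02,-0.15,0,1.32,0],
    [0,0.384,-0.02,-0.15,0,1.32,0],
    [0,0.384,-0.02,-0.15,0,1.32,0],
    [0,0.384,-0.02,-0.15,0,1.32,0],
    [0,0.384,-0.02,-0.15,0,1.32,0]
  ],
  "squeeze": 30
}}

```text
clock: 0.93
position: [0.5016, 0.3487, 0.2513]
ee_rot: [0.509, -0.491, 0.491, -0.509]
ft_force: [0.1, 1.6, 0.3]
grip_width: 0.002
```

```bash
python3 - <<'E'
from h import *
t=load("top0"); print(onplane(t,(194.3,232),.067))
plan(0.52,-0.045,0.15,-1.571-.027); print(get_obs()["joint_pos"].round(2))
E
```

```text
[[0.49224909 0.31232074 0.067     ]]
from [0.5016 0.3487 0.2513] yaw -1.536 shift [0.3941 0.1015 0.0046] turn [-0.0001  0.0621  0.0004]
[-0.93  0.29  0.31  1.49 -0.09  1.38 -0.58]
```

Call:
{"op": "send_rows", "data": {
  "motion": [
    [0,0.394,0.1,0.004,0,0.062,0],
    [0,0.394,0.1,0.004,0,0.062,0],
    [0,0.394,0.1,0.004,0,0.062,0],
    [0,0.394,0.1,0.004,0,0.062,0],
    [0,0.394,0.1,0.004,0,0.062,0],
    [0,0.394,0.1,0.004,0,0.062,0],
    [0,0.394,0.1,0.004,0,0.062,0],
    [0,0.394,0.1,0.004,0,0.062,0],
    [0,0.394,0.1,0.004,0,0.062,0],
    [0,0.394,0.1,0.004,0,0.062,0]
  ]
}}

```text
clock: 1.77
position: [0.5196, -0.0461, 0.1505]
ee_rot: [-0.495, 0.506, -0.506, 0.494]
ft_force: [0.4, -0.0, -0.2]
grip_width: 0.001
```

```bash
python3 - <<'E'
from h import *
plan(0.53,-0.046,0.032,-1.571-.027); print(get_obs()["joint_pos"].round(2))
c=snap("top","1"); crop(c,160,140,360,290,4,"t1.png")
for s,ce in brass(c,(15,70,60),(32,255,255)):
    if 150<ce[0]<345 and 130<ce[1]<250: print(s,ce.round(1),onplane(c,ce,0.009).round(4))
E
```

```text
from [ 0.5196 -0.0461  0.1505] yaw -1.593 shift [-0.0004  0.1185  0.0105] turn [0.0005 0.0049 0.0005]
[-0.51  0.18  0.57  1.86 -0.1   1.13  0.07]
[173 146  15  11  88] [181.8 151.6] [[0.7866 0.3735 0.009 ]]
[326 168   3   3   7] [327.3 169. ] [[ 0.711  -0.1368  0.009 ]]
[225 211   9   9  64] [229.1 214.8] [[0.5566 0.2059 0.009 ]]
[168 233   9  10  66] [171.8 237.5] [[0.4825 0.4014 0.009 ]]
[212 234   8   8  49] [215.2 237.2] [[0.4803 0.253  0.009 ]]
```

View pics/t1.png

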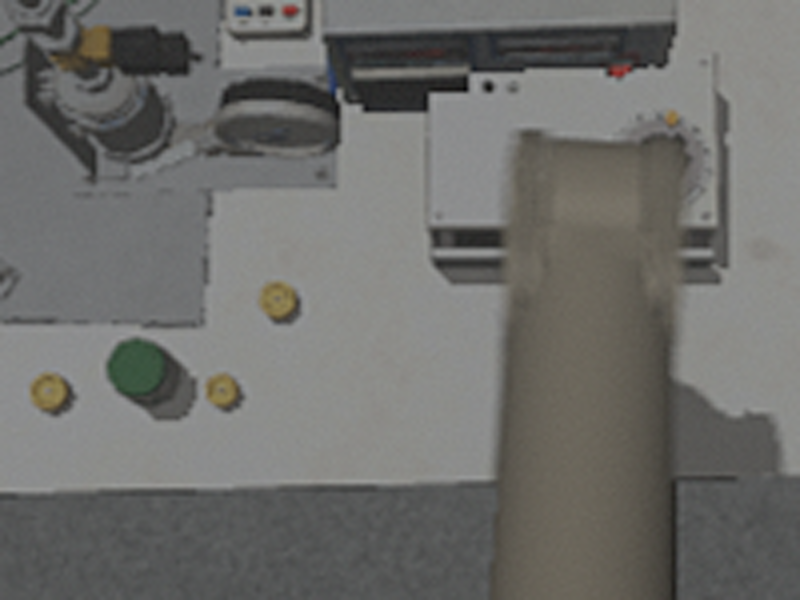

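Call:
{"op": "send_rows", "data": {
  "motion": [
    [0,0,0.04,0.01,0,0,0],
    [0,0,0.08,0.01,0,0,0],
    [0,0,0.115,0.01,0,0,0],
    [0,0,0.115,0.02,0,0,0],
    [0,0,0.115,0.03,0,0,0],
    [0,0,0.115,0.035,0,0,0],
    [0,0,0.115,0.04,0,0,0],
    [0,0,0.115,0.043,0,0,0],
    [0,0,0.115,0.043,0,0,0]
  ]
}}

```text
clock: 2.57
position: [0.564, -0.0432, 0.0366]
ee_rot: [0.495, -0.505, 0.505, -0.495]
ft_force: [0.3, 0.4, 1.1]
grip_width: -0.001
```

Call:
{"op": "send_rows", "data": {
  "motion": [
    [0,0,0,0.002,0,0,0],
    [0,0,0,0.004,0,0,0],
    [0,0,0,0.006,0,0,0],
    [0,0,0,0.006,0,0,0]
  ]
}}

```text
clock: 2.9
position: [0.5687, -0.0434, 0.0363]
ee_rot: [-0.495, 0.506, -0.504, 0.495]
ft_force: [-4.6, 0.7, 3.2]
grip_width: -0.003
```

Call:
{"op": "send_rows", "data": {
  "motion": [
    [0,0,0,0.002,0,0,0],
    [0,0,0,0.004,0,0,0],
    [0,0,0,0.005,0,0,0],
    [0,0,0,0.006,0,0,0],
    [0,0,0,0.006,0,0,0]
  ]
}}

```text
clock: 3.32
position: [0.5745, -0.0436, 0.0362]
ee_rot: [-0.495, 0.506, -0.504, 0.495]
ft_force: [-6.2, 1.5, 4.1]
grip_width: 0.0
```

Call:
{"op": "send_rows", "data": {
  "motion": [
    [0,0,0,0.001,0,0,0],
    [0,0,0,0.002,0,0,0],
    [0,0,0,0.003,0,0,0],
    [0,0,0,0.003,0,0,0]
  ]
}}

```text
clock: 3.65
position: [0.5767, -0.0436, 0.0361]
ee_rot: [-0.496, 0.506, -0.504, 0.494]
ft_force: [-10.0, 0.8, 7.7]
grip_width: -0.001
```

Call:
{"op": "send_rows", "data": {
  "motion": [
    [0,0,0,0.001,0,0,0],
    [0,0,0,0.0015,0,0,0],
    [0,0,0,0.0015,0,0,0]
  ]
}}

```text
clock: 3.9
position: [0.5767, -0.0436, 0.0361]
ee_rot: [-0.496, 0.507, -0.503, 0.493]
ft_force: [-17.6, 1.3, 14.6]
grip_width: -0.005
```

Call:
{"op": "send_rows", "data": {
  "motion": [
    [0,0,0,-0.041,0,0,0],
    [0,0,-0.02,-0.077,0,0,0],
    [0,0,-0.06,-0.085,0,0,0],
    [0,0,-0.1,-0.085,0,0,0],
    [0,0,-0.14,-0.085,0,0,0],
    [50,0,-0.17,-0.085,0,0,0],
    [50,0,-0.17,-0.085,0,0,0],
    [50,0,-0.17,-0.085,0,0,0],
    [50,0,-0.17,-0.085,0,0,0]
  ]
}}

```text
clock: 4.65
position: [0.4946, -0.0419, 0.2059]
ee_rot: [-0.495, 0.505, -0.505, 0.495]
ft_force: [-0.6, -1.0, -0.7]
grip_width: 0.502
```

```bash
python3 - <<'E'
from h import *
o=get_obs();print(o["clock"],o["position"],o["joint_pos"].round(2),o["grip_width"])
plan(0.5545,0.205,0.1,-1.571-.027)
c=snap("scene","2"); crop(c,170,150,370,260,4,"s2.png")
E
```

```text
4.65 [ 0.49463962 -0.0418558   0.20589404] [-0.57  0.05  0.58  1.86 -0.03  1.24  0.01] 0.5016324782712144
from [ 0.4946 -0.0419  0.2059] yaw -1.591 shift [-0.248  0.106  0.055] turn [ 0.0003  0.0073 -0.0004]
```

View pics/s2.png

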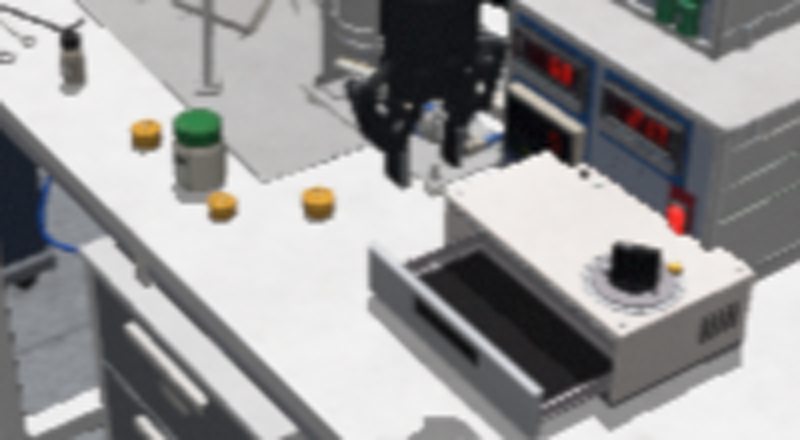

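Call:
{"op": "send_rows", "data": {
  "motion": [
    [60,-0.248,0.1,0.055,0,0.007,0],
    [60,-0.248,0.1,0.055,0,0.007,0],
    [60,-0.248,0.1,0.055,0,0.007,0],
    [60,-0.248,0.1,0.055,0,0.007,0],
    [60,-0.248,0.1,0.055,0,0.007,0],
    [60,-0.248,0.1,0.055,0,0.007,0],
    [60,-0.248,0.1,0.055,0,0.007,0],
    [60,-0.248,0.1,0.055,0,0.007,0],
    [60,-0.248,0.1,0.055,0,0.007,0]
  ]
}}

```text
clock: 5.45
position: [0.5536, 0.2056, 0.1038]
ee_rot: [-0.495, 0.506, -0.506, 0.492]
ft_force: [-0.1, -0.5, 0.4]
grip_width: 0.6
```

```bash
python3 - <<'E'
from h import *
plan(0.555,0.205,0.005,-1.571-.027)
E
```

```text
from [0.5536 0.2056 0.1038] yaw -1.595 shift [0.0003 0.0988 0.0018] turn [0.0035 0.0026 0.0025]
```

Call:
{"op": "send_rows", "data": {
  "motion": [
    [60,0,0.04,0.001,0,0,0],
    [60,0,0.08,0.001,0,0,0],
    [60,0,0.095,0.001,0,0,0],
    [60,0,0.1,0.001,0,0,0],
    [60,0,0.1,0.001,0,0,0],
    [20,0,0.1,0.001,0,0,0],
    [20,0,0.1,0.001,0,0,0],
    [20,0,0.1,0.001,0,0,0],
    [20,0,0.1,0.001,0,0,0]
  ],
  "squeeze": 30
}}

```text
clock: 6.2
position: [0.5572, 0.2048, 0.0083]
ee_rot: [0.492, -0.506, 0.507, -0.494]
ft_force: [-0.3, -1.0, 8.1]
grip_width: 0.354
```

Call:
{"op": "send_rows", "data": {
  "motion": [
    [20,0,-0.01,0,0,0,0],
    [20,0,-0.05,0,0,0,0],
    [20,0,-0.09,0,0,0,0],
    [20,0,-0.12,0,0,0,0],
    [20,0,-0.12,0,0,0,0],
    [20,0,-0.12,0,0,0,0]
  ]
}}

```text
clock: 6.7
position: [0.5569, 0.2055, 0.1291]
ee_rot: [0.492, -0.506, 0.507, -0.495]
ft_force: [-0.2, -0.2, -1.9]
grip_width: 0.356
```

```bash
python3 - <<'E'
from h import *
o=get_obs();print(o["clock"],o["position"],o["ft_force"],o["grip_width"])
c=snap("scene","3"); crop(c,170,110,370,260,4,"s3.png")
c=snap("top","3"); crop(c,160,140,360,290,4,"t3.png")
E
```

```text
6.7 [0.55694072 0.20554356 0.12908225] [-0.22286216 -0.18083442 -1.8638012 ] 0.3556258354712318
```

View pics/s3.png

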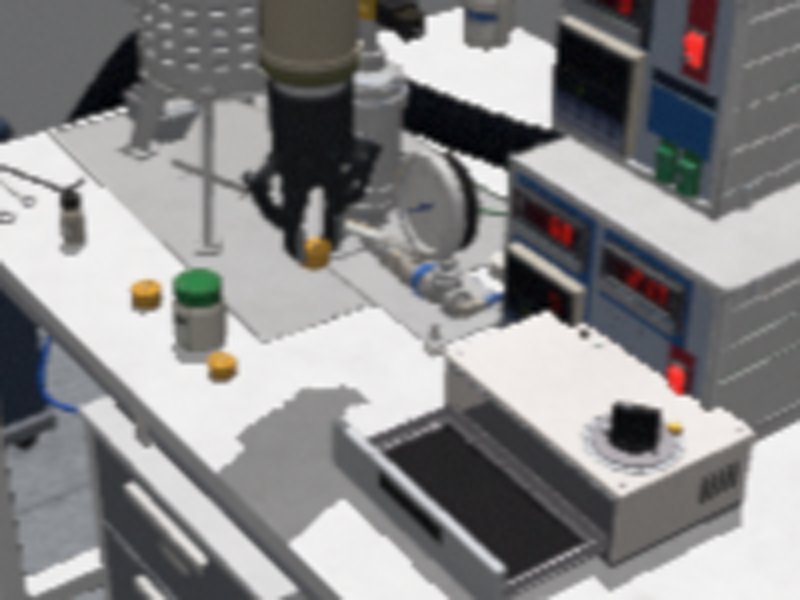

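View pics/t3.png

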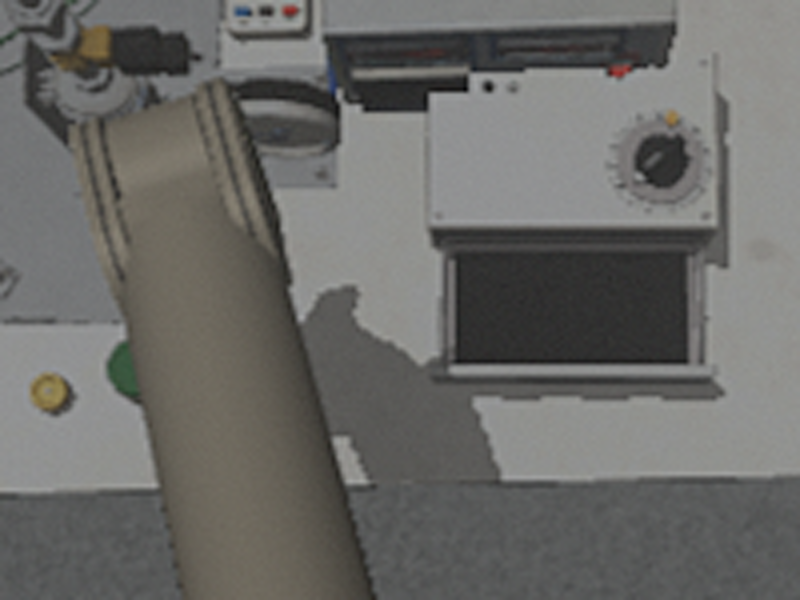

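```bash
python3 - <<'E'
from h import *
c=load("top3")
m=cv2.inRange(cv2.cvtColor(c["pixels"],cv2.COLOR_RGB2GRAY),0,62); m[:195]=0;m[238:]=0;m[:,:262]=0;m[:,345:]=0
n,l,s,ce=cv2.connectedComponentsWithStats(m); i=1+np.argmax(s[1:,4]); print(s[i],ce[i])
v,u=np.nonzero(l==i); Q=onplane(c,np.c_[u,v],.016)[:,:2].astype(np.float32); r=cv2.minAreaRect(Q); print(r,cv2.boxPoints(r),onplane(c,ce[i],.016))
P=cloud(c); print(np.median(P[l==i],axis=0))
plan(0.545,-0.046+0.062,0.12,-1.598)
E
```

```text
[ 273  202   59   29 1619] [302.28536133 216.53057443]
((0.5461335182189941, -0.0439784899353981), (0.19854550063610077, 0.09663854539394379), 88.7674331665039) [[ 0.49569    -0.14218889]
 [ 0.5923062  -0.14426765]
 [ 0.59657705  0.05423191]
 [ 0.49996084  0.05631067]] [[ 0.54400576 -0.04470464  0.016     ]]
[ 0.54384022 -0.04395183  0.01658387]
from [0.5552 0.2049 0.1258] yaw -1.598 shift [ 0.1891  0.0059 -0.0051] turn [0.001  0.0005 0.    ]
```

Call:
{"op": "send_rows", "data": {
  "motion": [
    [20,0.04,0,-0.002,0,0,0],
    [20,0.08,0,-0.004,0,0,0],
    [20,0.12,0,-0.004,0,0,0],
    [20,0.16,0,-0.004,0,0,0],
    [20,0.188,0.01,-0.004,0,0,0],
    [20,0.188,0.04,-0.004,0,0,0],
    [20,0.188,0.07,-0.004,0,0,0],
    [20,0.188,0.085,-0.004,0,0,0],
    [20,0.188,0.095,-0.004,0,0,0],
    [20,0.188,0.096,-0.004,0,0,0]
  ]
}}

```text
clock: 7.63
position: [0.5448, 0.0168, 0.0276]
ee_rot: [-0.495, 0.508, -0.506, 0.492]
ft_force: [-0.1, 0.3, -1.1]
grip_width: 0.353
```

```bash
python3 - <<'E'
from h import *
o=get_obs();print(o["clock"],o["position"],o["ft_force"],o["grip_width"])
plan(0.546,0.0175,0.0255,-1.598)
E
```

```text
7.6333 [0.54476526 0.01681434 0.02756743] [-0.08360656  0.34162817 -1.14737156] 0.3525511300871165
from [0.5448 0.0168 0.0276] yaw -1.598 shift [-0.0007  0.0021  0.0012] turn [0.0048 0.0003 0.0013]
```

Lower gently to contact, then open partially and lift.

Call:
{"op": "send_rows", "data": {
  "motion": [
    [20,0,0.002,0.001,0,0,0],
    [20,0,0.003,0.001,0,0,0],
    [20,0,0.004,0.001,0,0,0],
    [20,0,0.005,0.001,0,0,0],
    [20,0,0.005,0.001,0,0,0]
  ]
}}

```text
clock: 8.05
position: [0.5481, 0.0172, 0.0257]
ee_rot: [0.493, -0.507, 0.507, -0.494]
ft_force: [-0.0, 0.6, -1.3]
grip_width: 0.352
```

Call:
{"op": "send_rows", "data": {
  "motion": [
    [20,0,0.001,0,0,0,0],
    [20,0,0.002,0,0,0,0],
    [20,0,0.002,0,0,0,0]
  ]
}}

```text
clock: 8.3
position: [0.5483, 0.0171, 0.0242]
ee_rot: [0.493, -0.507, 0.507, -0.494]
ft_force: [-3.3, 0.7, 8.6]
grip_width: 0.355
```

Call:
{"op": "send_rows", "data": {
  "motion": [
    [60,0,0,0,0,0,0],
    [60,0,0,0,0,0,0],
    [60,0,0,0,0,0,0],
    [60,0,0,0,0,0,0],
    [60,0,-0.03,0,0,0,0],
    [60,0,-0.07,0,0,0,0],
    [60,0,-0.1,0,0,0,0],
    [60,0,-0.1,0,0,0,0]
  ]
}}

```text
clock: 8.97
position: [0.5512, 0.017, 0.1294]
ee_rot: [0.49, -0.505, 0.508, -0.496]
ft_force: [1.5, -0.0, 0.6]
grip_width: 0.602
```

```bash
python3 - <<'E'
from h import *
plan(0.48,0.252,0.12,-1.598)
c=snap("scene","4"); crop(c,170,110,370,260,4,"s4.png")
c=snap("top","4"); crop(c,160,140,360,290,4,"t4.png")
for s,ce in brass(c,(15,70,60),(32,255,255)):
    if 150<ce[0]<345 and 130<ce[1]<250: print(s,ce.round(1),onplane(c,ce,0.009).round(4))
E
```

```text
from [0.5512 0.017  0.1294] yaw -1.598 shift [-0.233   0.0093 -0.0777] turn [-0.0088 -0.0004 -0.0023]
[173 146  15  11  86] [182.  151.5] [[0.7869 0.3729 0.009 ]]
[326 168   3   3   7] [327.3 169. ] [[ 0.711  -0.1368  0.009 ]]
[168 233   9  10  66] [171.8 237.7] [[0.482  0.4014 0.009 ]]
[212 234   8   8  48] [215.2 237.2] [[0.4805 0.2532 0.009 ]]
```

View pics/s4.png

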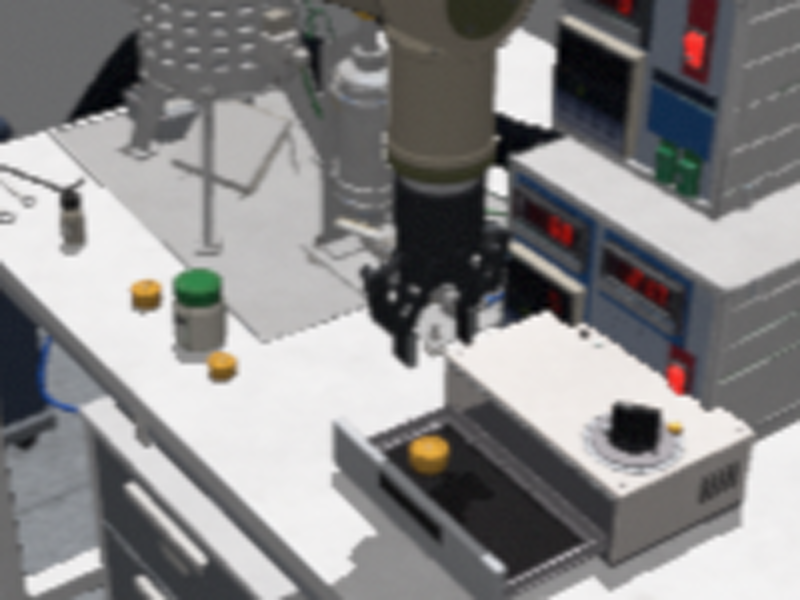

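Call:
{"op": "send_rows", "data": {
  "motion": [
    [60,-0.04,0.009,-0.013,-0.009,0,-0.002],
    [60,-0.08,0.009,-0.026,-0.009,0,-0.002],
    [60,-0.12,0.009,-0.04,-0.009,0,-0.002],
    [60,-0.16,0.009,-0.053,-0.009,0,-0.002],
    [60,-0.2,0.009,-0.067,-0.009,0,-0.002],
    [60,-0.233,0.009,-0.077,-0.009,0,-0.002],
    [60,-0.233,0.009,-0.077,-0.009,0,-0.002],
    [60,-0.233,0.009,-0.077,-0.009,0,-0.002],
    [60,-0.233,0.009,-0.077,-0.009,0,-0.002]
  ]
}}

```text
clock: 9.82
position: [0.4767, 0.2512, 0.1132]
ee_rot: [-0.497, 0.508, -0.505, 0.49]
ft_force: [0.4, -1.1, 0.2]
grip_width: 0.6
```

```bash
python3 - <<'E'
from h import *
plan(0.48,0.252,0.006,-1.598)
c=snap("scene","5"); crop(c,170,110,370,260,4,"s5.png")
E
```

```text
from [0.4767 0.2512 0.1132] yaw -1.598 shift [-0.0013  0.1071  0.0044] turn [0.0103 0.0003 0.0036]
```

View pics/s5.png

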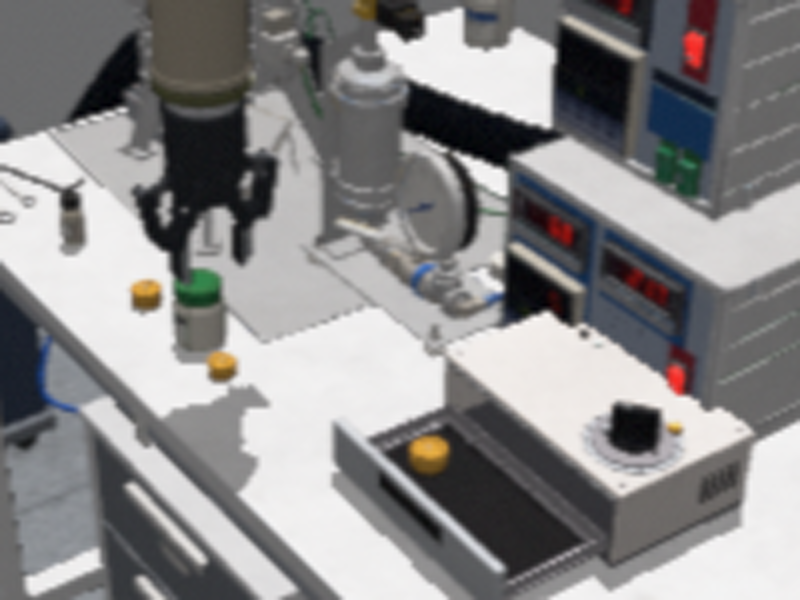

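Call:
{"op": "send_rows", "data": {
  "motion": [
    [60,0,0,0,0,0,0],
    [60,0,0.03,0,0,0,0],
    [60,0,0.06,0,0,0,0],
    [60,0,0.09,0,0,0,0],
    [60,0,0.1,0,0,0,0],
    [60,0,0.106,0,0,0,0],
    [60,0,0.106,0,0,0,0]
  ]
}}

```text
clock: 10.45
position: [0.4762, 0.251, 0.0079]
ee_rot: [-0.496, 0.509, -0.505, 0.49]
ft_force: [-0.4, 0.2, -0.6]
grip_width: 0.601
```

```bash
python3 - <<'E'
from h import *
plan(0.48,0.2525,0.007,-1.598)
E
```

```text
from [0.4762 0.251  0.0079] yaw -1.599 shift [-0.0016  0.0009  0.0038] turn [ 0.0098 -0.0009  0.0029]
```

Call:
{"op": "send_rows", "data": {
  "motion": [
    [60,-0.0015,0,0.003,0.01,0,0],
    [20,-0.0015,0,0.003,0.01,0,0],
    [20,-0.0015,0,0.003,0.01,0,0],
    [20,-0.0015,0,0.003,0.01,0,0],
    [20,-0.0015,0,0.003,0.01,0,0],
    [20,-0.0015,0,0.003,0.01,0,0]
  ]
}}

```text
clock: 10.95
position: [0.4802, 0.254, 0.0099]
ee_rot: [0.493, -0.506, 0.507, -0.494]
ft_force: [-0.6, -0.4, 7.2]
grip_width: 0.307
```

Call:
{"op": "send_rows", "data": {
  "motion": [
    [20,0,-0.01,0,0,0,0],
    [20,0,-0.05,0,0,0,0],
    [20,0,-0.09,0,0,0,0],
    [20,0,-0.12,0,0,0,0],
    [20,0,-0.12,0,0,0,0],
    [20,0,-0.12,0,0,0,0]
  ]
}}

```text
clock: 11.45
position: [0.4801, 0.2542, 0.1309]
ee_rot: [0.492, -0.506, 0.507, -0.495]
ft_force: [0.5, -0.5, -0.9]
grip_width: 0.306
```

```bash
python3 - <<'E'
from h import *
o=get_obs();print(o["clock"],o["position"],o["ft_force"],o["grip_width"])
plan(0.545,-0.0445,0.12,-1.598)
c=snap("scene","6"); crop(c,170,110,370,260,4,"s6.png")
E
```

```text
11.45 [0.48006994 0.25422151 0.13088857] [ 0.46178862 -0.52827141 -0.89431687] 0.3060171938882879
from [0.4801 0.2542 0.1309] yaw -1.598 shift [0.2969 0.0108 0.0729] turn [-0.0043  0.0003 -0.0013]
```

View pics/s6.png

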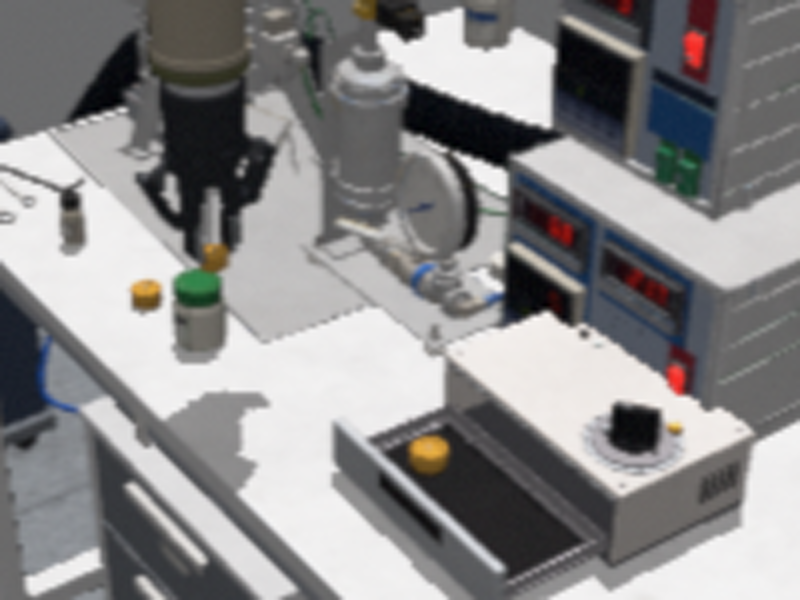

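Call:
{"op": "send_rows", "data": {
  "motion": [
    [20,0.04,0,0.01,0,0,0],
    [20,0.08,0,0.02,0,0,0],
    [20,0.12,0,0.03,0,0,0],
    [20,0.16,0,0.04,0,0,0],
    [20,0.2,0,0.05,0,0,0],
    [20,0.24,0,0.06,0,0,0],
    [20,0.275,0,0.072,0,0,0],
    [20,0.297,0,0.072,0,0,0],
    [20,0.297,0.02,0.072,0,0,0],
    [20,0.297,0.05,0.072,0,0,0]
  ]
}}

```text
clock: 12.33
position: [0.5439, -0.0478, 0.0793]
ee_rot: [0.492, -0.506, 0.509, -0.493]
ft_force: [0.4, 0.3, -1.1]
grip_width: 0.3
```

```bash
python3 - <<'E'
from h import *
plan(0.545,-0.0445,0.03,-1.598)
E
```

```text
from [ 0.5439 -0.0478  0.0793] yaw -1.602 shift [-0.0034  0.0493  0.0008] turn [-0.0037 -0.0036  0.0022]
```

Call:
{"op": "send_rows", "data": {
  "motion": [
    [20,0,0.02,0,0,0,0],
    [20,0,0.04,0,0,0,0],
    [20,0,0.05,0,0,0,0],
    [20,0,0.051,0,0,0,0],
    [20,0,0.051,0,0,0,0]
  ]
}}

```text
clock: 12.75
position: [0.5423, -0.0457, 0.027]
ee_rot: [0.494, -0.506, 0.507, -0.492]
ft_force: [-0.0, -0.2, -0.8]
grip_width: 0.298
```

Call:
{"op": "send_rows", "data": {
  "motion": [
    [20,0,0.001,0.001,0,0,0],
    [20,0,0.002,0.001,0,0,0],
    [20,0,0.002,0.001,0,0,0],
    [20,0,0.002,0.001,0,0,0]
  ]
}}

```text
clock: 13.08
position: [0.5443, -0.0455, 0.0262]
ee_rot: [0.493, -0.506, 0.507, -0.493]
ft_force: [0.4, 0.9, -0.5]
grip_width: 0.304
```

Call:
{"op": "send_rows", "data": {
  "motion": [
    [20,0,0.001,0,0,0,0],
    [20,0,0.001,0,0,0,0],
    [20,0,0.001,0,0,0,0]
  ]
}}

```text
clock: 13.33
position: [0.5442, -0.0456, 0.025]
ee_rot: [0.493, -0.506, 0.507, -0.493]
ft_force: [-0.2, 0.1, -1.1]
grip_width: 0.3
```

Call:
{"op": "send_rows", "data": {
  "motion": [
    [20,0,0.001,0,0,0,0],
    [20,0,0.0015,0,0,0,0],
    [20,0,0.0015,0,0,0,0]
  ]
}}

```text
clock: 13.58
position: [0.5446, -0.0456, 0.0244]
ee_rot: [0.493, -0.506, 0.508, -0.493]
ft_force: [-4.0, -0.7, 11.4]
grip_width: 0.303
```

Call:
{"op": "send_rows", "data": {
  "motion": [
    [20,0,-0.001,0,0,0,0],
    [60,0,-0.001,0,0,0,0],
    [60,0,-0.001,0,0,0,0],
    [60,0,-0.001,0,0,0,0],
    [60,0,-0.001,0,0,0,0],
    [60,0,-0.03,0,0,0,0],
    [60,0,-0.07,0,0,0,0],
    [60,0,-0.1,0,0,0,0],
    [60,0,-0.11,0,0,0,0],
    [60,0,-0.11,0,0,0,0]
  ]
}}

```text
clock: 14.42
position: [0.5459, -0.0454, 0.1363]
ee_rot: [0.492, -0.505, 0.508, -0.495]
ft_force: [0.3, 0.7, 0.6]
grip_width: 0.6
```

```bash
python3 - <<'E'
from h import *
plan(0.4815,0.4005,0.15,-1.598); print(get_obs()["joint_pos"].round(2))
c=snap("scene","7"); crop(c,170,110,370,260,4,"s7.png")
c=snap("top","7")
for s,ce in brass(c,(15,70,60),(32,255,255)):
    if 150<ce[0]<345 and 130<ce[1]<250: print(s,ce.round(1),onplane(c,ce,0.009).round(4))
E
```

```text
from [ 0.5459 -0.0454  0.1363] yaw -1.598 shift [-0.444  -0.0145 -0.0763] turn [-0.0063  0.0002  0.0008]
[-0.51  0.25  0.59  1.82 -0.16  1.11  0.1 ]
[173 146  15  11  88] [181.9 151.5] [[0.787  0.3732 0.009 ]]
[279 211   7  10  46] [282.  215.6] [[0.5499 0.0245 0.009 ]]
[168 233   9  10  67] [171.8 237.7] [[0.4819 0.4012 0.009 ]]
```

View pics/s7.png

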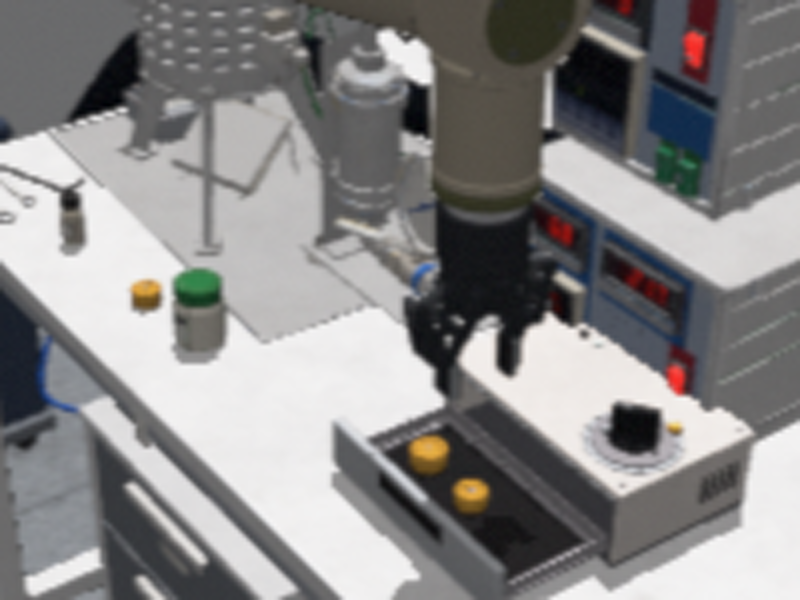

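Call:
{"op": "send_rows", "data": {
  "motion": [
    [60,-0.041,-0.014,-0.007,-0.006,0,0],
    [60,-0.082,-0.014,-0.014,-0.006,0,0],
    [60,-0.123,-0.014,-0.021,-0.006,0,0],
    [60,-0.164,-0.014,-0.028,-0.006,0,0],
    [60,-0.205,-0.014,-0.035,-0.006,0,0],
    [60,-0.246,-0.014,-0.042,-0.006,0,0],
    [60,-0.287,-0.014,-0.049,-0.006,0,0],
    [60,-0.328,-0.014,-0.056,-0.006,0,0],
    [60,-0.369,-0.014,-0.063,-0.006,0,0],
    [60,-0.409,-0.014,-0.07,-0.006,0,0]
  ]
}}

```text
clock: 15.35
position: [0.4837, 0.3664, 0.1443]
ee_rot: [-0.496, 0.508, -0.506, 0.49]
ft_force: [1.2, 0.1, -0.2]
grip_width: 0.596
```

Call:
{"op": "send_rows", "data": {
  "motion": [
    [60,-0.035,0,-0.006,0,0,0],
    [60,-0.035,0,-0.006,0,0,0],
    [60,-0.035,0,-0.006,0,0,0],
    [60,-0.035,0,-0.006,0,0,0],
    [60,-0.035,0,-0.006,0,0,0]
  ]
}}

```text
clock: 15.77
position: [0.4806, 0.3982, 0.1455]
ee_rot: [-0.495, 0.508, -0.507, 0.49]
ft_force: [-0.4, -0.2, -0.3]
grip_width: 0.6
```

```bash
python3 - <<'E'
from h import *
c=snap("scene","8"); crop(c,170,110,370,260,4,"s8.png")
for s,ce in brass(c): 
    if ce[1]<235 and ce[0]<340: print(s,ce.round(1),onplane(c,ce,0.009).round(4))
plan(0.4815,0.4005,0.008,-1.598); print(get_obs()["joint_pos"].round(2))
E
```

```text
[259 103   7   1   7] [262. 103.] [[1.1298 0.9244 0.009 ]]
[258 105  11   4  25] [263.1 106.5] [[1.1074 0.8829 0.009 ]]
[203 180   7   5  27] [206.  182.3] [[0.4889 0.4091 0.009 ]]
[272 219  10   8  58] [276.7 222.1] [[0.5664 0.0415 0.009 ]]
[283 230   9   7  46] [287.4 232.7] [[ 0.5609 -0.0269  0.009 ]]
from [0.4807 0.3983 0.1459] yaw -1.6 shift [-0.0027  0.1379  0.0015] turn [ 0.0055 -0.0022  0.0031]
[-1.03  0.4   0.34  1.58 -0.14  1.19 -0.69]
```

View pics/s8.png

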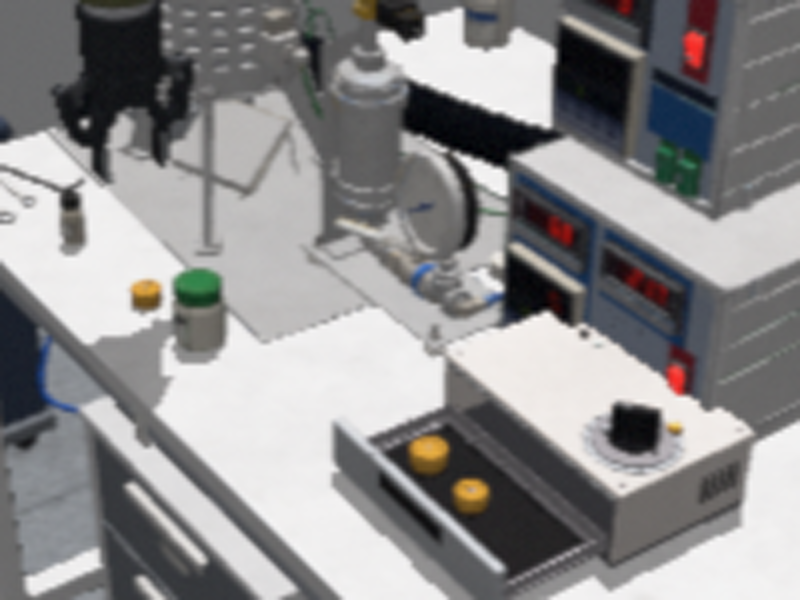

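Call:
{"op": "send_rows", "data": {
  "motion": [
    [60,-0.001,0.035,0,0.005,0,0],
    [60,-0.001,0.07,0,0.005,0,0],
    [60,-0.001,0.105,0,0.005,0,0],
    [60,-0.001,0.125,0,0.005,0,0],
    [60,-0.001,0.135,0,0.005,0,0],
    [60,-0.001,0.139,0,0.005,0,0],
    [60,-0.001,0.139,0,0.005,0,0],
    [60,-0.001,0.139,0,0.005,0,0]
  ]
}}

```text
clock: 16.48
position: [0.4805, 0.4012, 0.0091]
ee_rot: [0.493, -0.506, 0.507, -0.493]
ft_force: [0.1, 1.1, 0.5]
grip_width: 0.598
```

```bash
python3 - <<'E'
from h import *
plan(0.4815,0.4005,0.008,-1.598)
E
```

```text
from [0.4805 0.4012 0.0091] yaw -1.598 shift [0.0006 0.0011 0.001 ] turn [-0.0016 -0.0004  0.0004]
```

Call:
{"op": "send_rows", "data": {
  "motion": [
    [20,0,0,0,0,0,0],
    [20,0,0,0,0,0,0],
    [20,0,0,0,0,0,0],
    [20,0,0,0,0,0,0],
    [20,0,0,0,0,0,0],
    [20,0,-0.04,0,0,0,0],
    [20,0,-0.08,0,0,0,0],
    [20,0,-0.12,0,0,0,0],
    [20,0,-0.145,0,0,0,0],
    [20,0,-0.145,0,0,0,0]
  ]
}}

```text
clock: 17.32
position: [0.482, 0.4031, 0.1601]
ee_rot: [0.49, -0.507, 0.507, -0.496]
ft_force: [-0.2, 0.4, -0.7]
grip_width: 0.354
```

```bash
python3 - <<'E'
from h import *
plan(0.544,-0.1065,0.15,-1.598)
print(get_obs()["ft_force"])
c=snap("scene","9"); crop(c,170,110,370,260,4,"s9.png")
E
```

```text
from [0.482  0.4031 0.1601] yaw -1.598 shift [0.5078 0.0075 0.0758] turn [-0.0071 -0.0001 -0.0063]
[-0.24961225  0.36262909 -0.67977598]
```

View pics/s9.png

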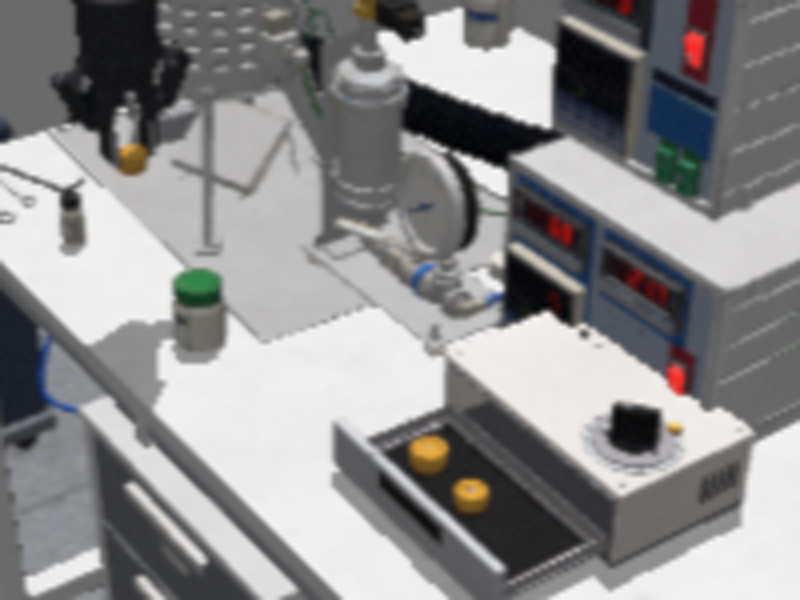

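Call:
{"op": "send_rows", "data": {
  "motion": [
    [20,0.041,0,0.006,0,0,0],
    [20,0.082,0,0.012,0,0,0],
    [20,0.123,0,0.018,0,0,0],
    [20,0.164,0,0.024,0,0,0],
    [20,0.205,0,0.03,0,0,0],
    [20,0.246,0,0.036,0,0,0],
    [20,0.287,0,0.043,0,0,0],
    [20,0.328,0,0.049,0,0,0],
    [20,0.369,0,0.055,0,0,0],
    [20,0.41,0,0.061,0,0,0]
  ]
}}

```text
clock: 18.2
position: [0.5286, -0.0123, 0.1527]
ee_rot: [0.494, -0.506, 0.507, -0.493]
ft_force: [1.2, 0.4, -0.8]
grip_width: 0.355
```

Call:
{"op": "send_rows", "data": {
  "motion": [
    [20,0.041,0,0.006,0,0,0],
    [20,0.082,0,0.012,0,0,0],
    [20,0.097,0.01,0.014,0,0,0],
    [20,0.097,0.03,0.014,0,0,0],
    [20,0.097,0.06,0.014,0,0,0],
    [20,0.097,0.09,0.014,0,0,0],
    [20,0.097,0.09,0.014,0,0,0],
    [20,0.097,0.09,0.014,0,0,0]
  ]
}}

```text
clock: 18.87
position: [0.5392, -0.1079, 0.0624]
ee_rot: [-0.495, 0.507, -0.506, 0.492]
ft_force: [0.7, 0.0, -0.9]
grip_width: 0.356
```

```bash
python3 - <<'E'
from h import *
plan(0.544,-0.1065,0.028,-1.598)
c=snap("scene","10"); crop(c,170,110,370,260,4,"s10.png")
E
```

```text
from [ 0.5392 -0.1079  0.0624] yaw -1.598 shift [-0.0016  0.0344  0.0049] turn [0.004  0.     0.0025]
```

View pics/s10.png

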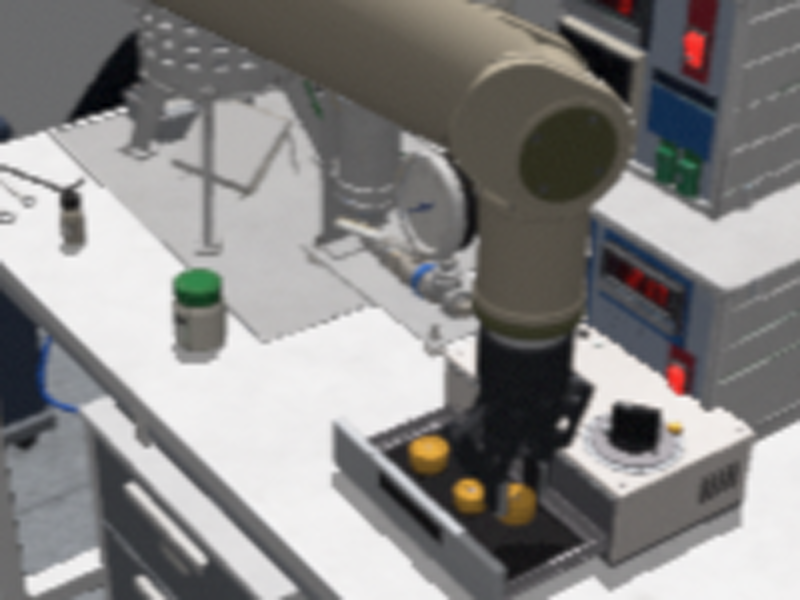

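Call:
{"op": "send_rows", "data": {
  "motion": [
    [20,0,0.015,0.002,0.004,0,0],
    [20,0,0.028,0.002,0.004,0,0],
    [20,0,0.032,0.002,0.004,0,0],
    [20,0,0.033,0.002,0.004,0,0],
    [20,0,0.033,0.002,0.004,0,0],
    [20,0,0.033,0.002,0.004,0,0]
  ]
}}

```text
clock: 19.42
position: [0.5431, -0.1081, 0.0312]
ee_rot: [0.492, -0.505, 0.508, -0.494]
ft_force: [0.3, -0.5, -0.8]
grip_width: 0.358
```

Call:
{"op": "send_rows", "data": {
  "motion": [
    [20,0,0.001,0,0,0,0],
    [20,0,0.002,0,0,0,0],
    [20,0,0.003,0,0,0,0],
    [20,0,0.004,0,0,0,0],
    [20,0,0.004,0,0,0,0],
    [20,0,0.004,0,0,0,0]
  ]
}}

```text
clock: 19.92
position: [0.5427, -0.108, 0.0265]
ee_rot: [0.493, -0.505, 0.508, -0.494]
ft_force: [0.9, -0.2, -1.8]
grip_width: 0.353
```

Call:
{"op": "send_rows", "data": {
  "motion": [
    [20,0,0.001,0,0,0,0],
    [20,0,0.002,0,0,0,0],
    [20,0,0.0025,0,0,0,0],
    [20,0,0.0025,0,0,0,0]
  ]
}}

```text
clock: 20.25
position: [0.5436, -0.1081, 0.0253]
ee_rot: [0.492, -0.505, 0.508, -0.494]
ft_force: [-4.4, 1.7, 12.6]
grip_width: 0.354
```

Call:
{"op": "send_rows", "data": {
  "motion": [
    [20,0,-0.001,0,0,0,0],
    [60,0,-0.001,0,0,0,0],
    [60,0,-0.001,0,0,0,0],
    [60,0,-0.001,0,0,0,0],
    [60,0,-0.001,0,0,0,0],
    [60,0,-0.03,0,0,0,0],
    [60,0,-0.07,0,0,0,0],
    [60,0,-0.11,0,0,0,0],
    [0,0,-0.14,0,0,0,0],
    [0,0,-0.14,0,0,0,0]
  ]
}}

```text
clock: 21.08
position: [0.5453, -0.1085, 0.1703]
ee_rot: [0.49, -0.503, 0.511, -0.496]
ft_force: [1.3, 0.2, 0.3]
grip_width: 0.326
```

```bash
python3 - <<'E'
from h import *
plan(0.435,-0.05,0.16,-1.598); print(get_obs()["joint_pos"].round(2))
c=snap("scene","11"); crop(c,170,110,370,260,4,"s11.png")
E
```

```text
from [ 0.5453 -0.1085  0.1703] yaw -1.598 shift [-0.0555  0.0087 -0.112 ] turn [-0.0132 -0.0003  0.0014]
[-0.45  0.24  0.66  1.77 -0.16  1.17  0.22]
```

View pics/s11.png

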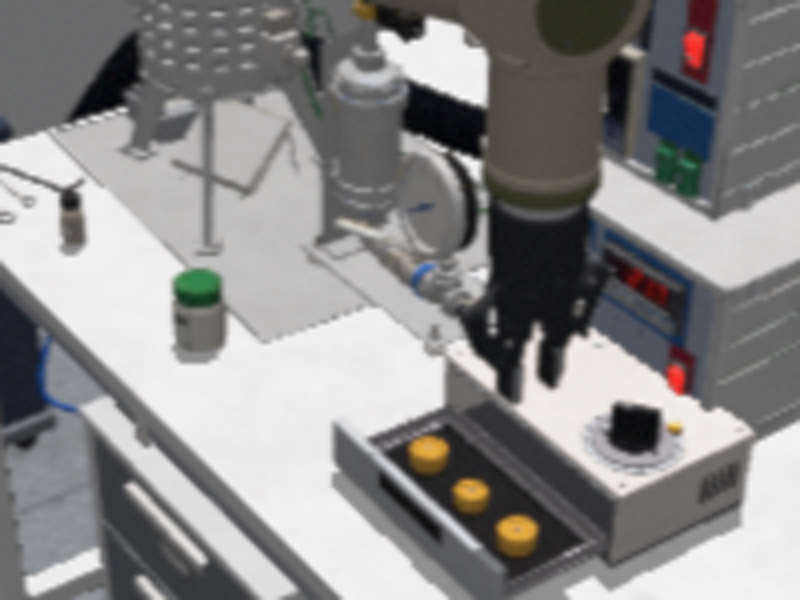

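Call:
{"op": "send_rows", "data": {
  "motion": [
    [0,-0.014,0,-0.035,-0.013,0,0],
    [0,-0.028,0,-0.07,-0.013,0,0],
    [0,-0.045,0,-0.1,-0.013,0,0],
    [0,-0.055,0.009,-0.114,-0.013,0,0],
    [0,-0.055,0.009,-0.114,-0.013,0,0],
    [0,-0.055,0.009,-0.114,-0.013,0,0],
    [0,-0.055,0.009,-0.114,-0.013,0,0]
  ]
}}

```text
clock: 21.72
position: [0.4302, -0.05, 0.1543]
ee_rot: [-0.496, 0.508, -0.505, 0.49]
ft_force: [0.5, -0.7, -0.1]
grip_width: 0.002
```

```bash
python3 - <<'E'
from h import *
o=get_obs(); print(o["grip_width"])
plan(0.435,-0.045,0.036,-1.593); print(o["joint_pos"].round(2))
c=snap("top","12"); crop(c,160,140,360,290,4,"t12.png")
E
```

```text
0.0019172586689761404
from [ 0.4302 -0.05    0.1543] yaw -1.598 shift [-0.0054  0.1183  0.0058] turn [ 0.0089 -0.0049  0.0021]
[-0.6  -0.06  0.6   2.06  0.04  1.14 -0.05]
```

View pics/t12.png

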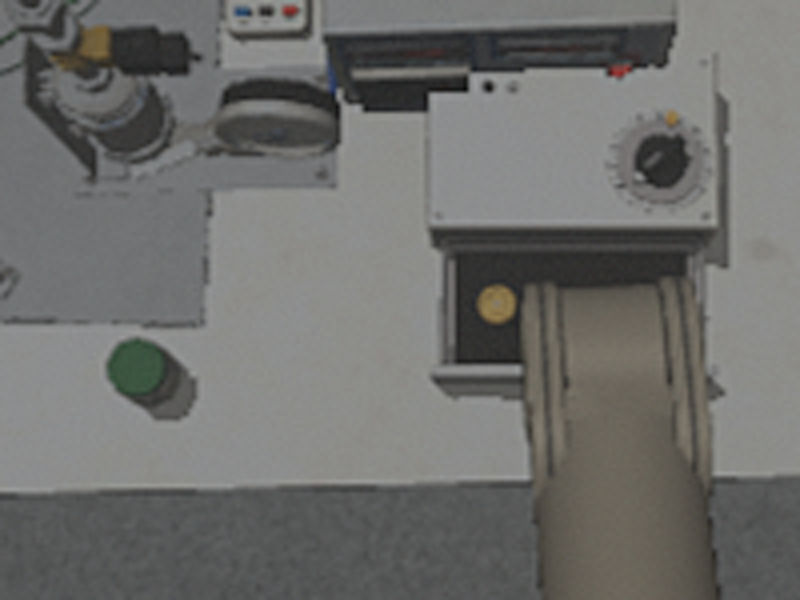

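Call:
{"op": "send_rows", "data": {
  "motion": [
    [0,-0.005,0.035,0.002,0.004,-0.005,0],
    [0,-0.005,0.07,0.002,0.004,-0.005,0],
    [0,-0.005,0.1,0.002,0.004,-0.005,0],
    [0,-0.005,0.118,0.002,0.004,-0.005,0],
    [0,-0.005,0.118,0.002,0.004,-0.005,0],
    [0,-0.005,0.118,0.002,0.004,-0.005,0]
  ]
}}

```text
clock: 22.27
position: [0.4308, -0.0459, 0.0362]
ee_rot: [-0.497, 0.507, -0.505, 0.492]
ft_force: [0.7, -0.1, 0.6]
grip_width: 0.001
```

```bash
python3 - <<'E'
from h import *
plan(0.57,-0.045,0.036,-1.593); print(get_obs()["joint_pos"].round(2))
E
```

```text
from [ 0.4308 -0.0459  0.0362] yaw -1.594 shift [-0.0041 -0.0008  0.1391] turn [ 0.0069 -0.0009  0.0038]
[-0.58  0.15  0.61  2.17 -0.11  0.85  0.08]
```

Call:
{"op": "send_rows", "data": {
  "motion": [
    [0,0,0,0.012,0,0,0],
    [0,0,0,0.024,0,0,0],
    [0,0,0,0.03,0,0,0],
    [0,0,0,0.034,0,0,0],
    [0,0,0,0.038,0,0,0],
    [0,0,0,0.042,0,0,0],
    [0,0,0,0.047,0,0,0],
    [0,0,0,0.052,0,0,0],
    [0,0,0,0.057,0,0,0],
    [0,0,0,0.062,0,0,0]
  ]
}}

```text
clock: 23.1
position: [0.4916, -0.0465, 0.0362]
ee_rot: [-0.497, 0.507, -0.504, 0.492]
ft_force: [-7.0, 0.4, 6.3]
grip_width: -0.005
```

Call:
{"op": "send_rows", "data": {
  "motion": [
    [0,0,0,0.006,0,0,0],
    [0,0,0,0.012,0,0,0],
    [0,0,0,0.018,0,0,0],
    [0,0,0,0.024,0,0,0],
    [0,0,0,0.03,0,0,0],
    [0,0,0,0.036,0,0,0],
    [0,0,0,0.042,0,0,0],
    [0,0,0,0.048,0,0,0],
    [0,0,0,0.053,0,0,0],
    [0,0,0,0.058,0,0,0]
  ]
}}

```text
clock: 23.93
position: [0.5495, -0.0479, 0.036]
ee_rot: [-0.497, 0.507, -0.504, 0.492]
ft_force: [-7.9, -0.4, 7.9]
grip_width: -0.001
```

```bash
python3 - <<'E'
from h import *
plan(0.57,-0.045,0.036,-1.593)
c=snap("scene","13"); crop(c,170,110,370,260,4,"s13.png")
E
```

```text
from [ 0.5495 -0.0479  0.036 ] yaw -1.593 shift [-0.0034 -0.0002  0.0204] turn [ 0.0081 -0.0004  0.0016]
```

View pics/s13.png

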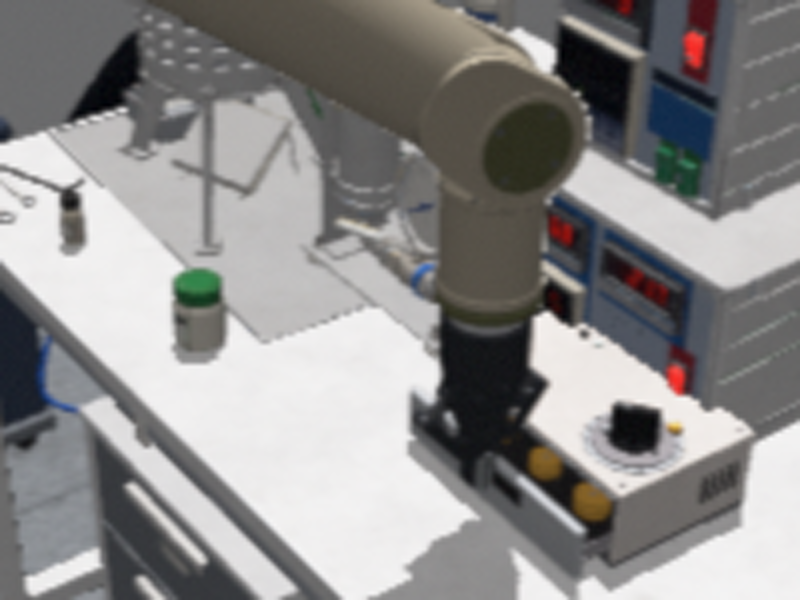

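Call:
{"op": "send_rows", "data": {
  "motion": [
    [0,0,0,0.005,0,0,0],
    [0,0,0,0.01,0,0,0],
    [0,0,0,0.015,0,0,0],
    [0,0,0,0.019,0,0,0],
    [0,0,0,0.022,0,0,0],
    [0,0,0,0.024,0,0,0],
    [0,0,0,0.026,0,0,0],
    [0,0,0,0.027,0,0,0],
    [0,0,0,0.027,0,0,0]
  ]
}}

```text
clock: 24.73
position: [0.5758, -0.0486, 0.0357]
ee_rot: [-0.497, 0.508, -0.504, 0.492]
ft_force: [-11.1, -0.3, 8.6]
grip_width: 0.001
```

Call:
{"op": "send_rows", "data": {
  "motion": [
    [0,0,0,0.001,0,0,0],
    [0,0,0,0.002,0,0,0],
    [0,0,0,0.0025,0,0,0],
    [0,0,0,0.0025,0,0,0]
  ]
}}

```text
clock: 25.07
position: [0.576, -0.0485, 0.0357]
ee_rot: [-0.498, 0.509, -0.502, 0.491]
ft_force: [-26.0, 0.8, 21.5]
grip_width: -0.0
```

Call:
{"op": "send_rows", "data": {
  "motion": [
    [0,0,0,-0.02,0,0,0],
    [0,0,0,-0.055,0,0,0],
    [0,0,-0.03,-0.07,0,0,0],
    [0,0,-0.07,-0.08,0,0,0],
    [0,0,-0.11,-0.09,0,0,0],
    [50,0,-0.15,-0.1,0,0,0],
    [50,0,-0.18,-0.1,0,0,0],
    [50,0,-0.18,-0.1,0,0,0],
    [50,0,-0.18,-0.1,0,0,0],
    [50,0,-0.18,-0.1,0,0,0]
  ]
}}

```text
clock: 25.9
position: [0.4809, -0.0457, 0.2159]
ee_rot: [-0.496, 0.506, -0.505, 0.493]
ft_force: [-0.2, -0.6, 0.5]
grip_width: 0.5
```

```bash
python3 - <<'E'
from h import *
o=get_obs(); print(o["clock"],o["position"],o["joint_pos"].round(2))
c=snap("scene","14"); crop(c,170,110,370,260,4,"s14.png")
c=snap("top","14"); crop(c,250,140,360,220,7,"t14.png")
E
```

```text
25.9 [ 0.48094994 -0.04565307  0.21590895] [-0.63  0.01  0.64  1.87 -0.    1.27 -0.01]
```

View pics/s14.png

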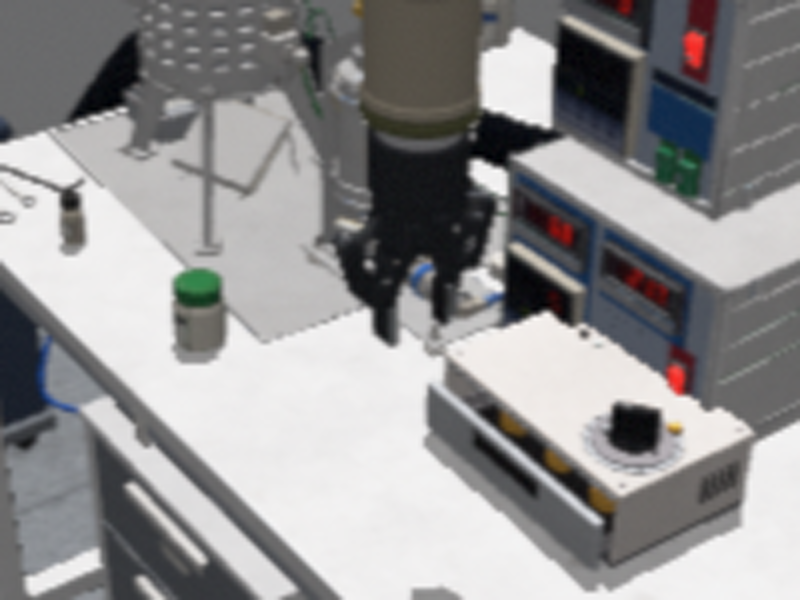

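View pics/t14.png

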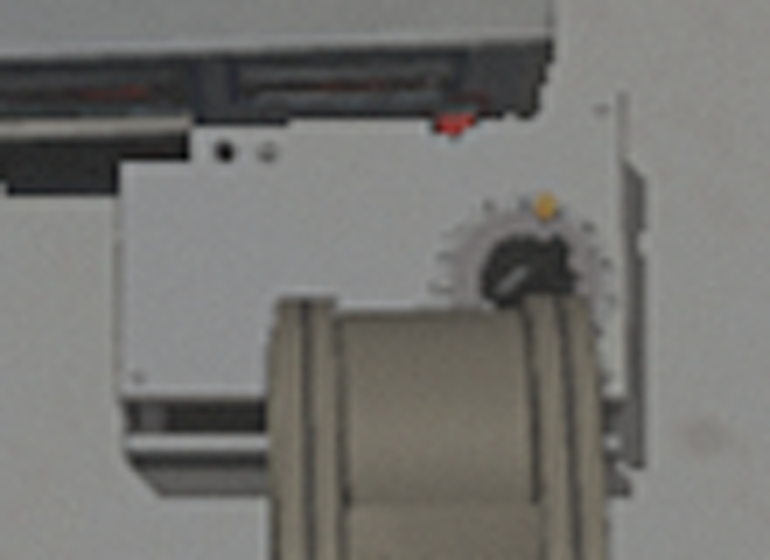

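```bash
python3 - <<'E'
from h import *
from scipy.optimize import least_squares
t=load("top0")
k=np.array([(180,232),(237,228),(348,268),(380,330),(388,395),(368,452),(278,510),(205,510),(150,487),(120,438),(85,375),(103,318)],float)
px=np.c_[305+k[:,0]/12-.5,150+k[:,1]/12-.5]
P=onplane(t,px,.081)[:,:2]
r=least_squares(lambda q:np.hypot(*(P-q[:2]).T)-q[2],[.65,-.12,.04]); print(r.x, r.fun.round(4)); c0=r.x[:2]
print(np.degrees(np.arctan2(*(P-c0).T[::-1])).round(1))
I=onplane(t,(327.5,169.0),.081)[0,:2]; print("idx",I-c0,np.hypot(*(I-c0)),np.degrees(np.arctan2(*(I-c0)[::-1])))
for z in(.083,.09):
    p=onplane(t,(305+180/12-.5,150+408/12-.5),z)[0,:2]; print("ptr",p-c0,np.hypot(*(p-c0)),np.degrees(np.arctan2(*(p-c0)[::-1])))
# depth of knob
Q=cloud(t); m=(Q[...,2]>.09)&(Q[...,2]<.14)&(np.hypot(Q[...,0]-c0[0],Q[...,1]-c0[1])<.035)
q=Q[m]; print(len(q),q.mean(0),q[:,2].max(),np.percentile(q[:,2],[10,50,90]))
hi=q[q[:,2]>np.percentile(q[:,2],90)-.006]; print("bar top",hi.mean(0),len(hi)); 
w,v=np.linalg.eigh(np.cov(hi[:,:2].T)); print(np.sqrt(w),v)
s=load("scene0");Q=cloud(s); m=(Q[...,2]>.086)&(Q[...,2]<.14)&(np.hypot(Q[...,0]-c0[0],Q[...,1]-c0[1])<.04); q=Q[m]; print(q[:,2].max(),q.mean(0),len(q))
hi=q[q[:,2]>q[:,2].max()-.004];print(hi.round(3)[:30])
print("c0",proj(s,[*c0,.081]))
E
```

```text
[ 0.65328738 -0.11918001  0.04100116] [ 0.0011 -0.001   0.0005 -0.001   0.      0.0008 -0.0001  0.      0.0008
 -0.0024  0.0018 -0.0007]
[  21.3   -0.7  -47.7  -75.4 -101.7 -125.5 -167.6  164.2  141.5  119.
   91.    67.7]
idx [ 0.03806429 -0.01119351] 0.03967600075940757 -16.386950173084248
ptr [-0.0111526   0.01718458] 0.020486345710888643 122.98313026215487
ptr [-0.01282023  0.01773709] 0.021885219340825844 125.85910338749352
92 [ 0.65393744 -0.11571753  0.10471639] 0.12105878778672063 [0.09110143 0.10759621 0.11731526]
bar top [ 0.65384526 -0.11732607  0.11554356] 44
[0.00345673 0.01238311] [[-0.78520802 -0.61923207]
 [-0.61923207  0.78520802]]
0.1203107473291899 [ 0.65036289 -0.12515503  0.09945726] 187
[[ 0.645 -0.107  0.12 ]
 [ 0.649 -0.108  0.118]
 [ 0.653 -0.109  0.118]
 [ 0.645 -0.108  0.117]
 [ 0.645 -0.112  0.119]
 [ 0.651 -0.115  0.118]
 [ 0.657 -0.119  0.118]
 [ 0.659 -0.121  0.119]
 [ 0.663 -0.122  0.117]
 [ 0.651 -0.121  0.118]
 [ 0.651 -0.125  0.12 ]
 [ 0.654 -0.127  0.12 ]
 [ 0.658 -0.127  0.118]
 [ 0.664 -0.13   0.118]
 [ 0.646 -0.126  0.119]
 [ 0.664 -0.139  0.119]]
c0 [[327.20805783 220.27588547]]
```

```bash
python3 - <<'E'
from h import *
plan(0.6533,-0.119,0.17,-0.903)
s=load("scene0")
i=onplane(s,(338,216.5),.081)[0,:2]; print(i, i-np.array([.6533,-.1192]))
E
```

```text
from [ 0.4806 -0.0458  0.2151] yaw -1.593 shift [0.0693 0.044  0.1746] turn [ 7.500e-03 -6.899e-01 -1.000e-04]
[ 0.69690232 -0.12499926] [ 0.04360232 -0.00579926]
```

Call:
{"op": "send_rows", "data": {
  "motion": [
    [50,0.069,0,0.174,0,-0.69,0],
    [50,0.069,0,0.174,0,-0.69,0],
    [50,0.069,0,0.174,0,-0.69,0],
    [50,0.069,0,0.174,0,-0.69,0],
    [50,0.069,0,0.174,0,-0.69,0],
    [50,0.069,0.044,0.174,0.005,-0.69,0],
    [50,0.069,0.044,0.174,0.005,-0.69,0],
    [50,0.069,0.044,0.174,0.005,-0.69,0],
    [50,0.069,0.044,0.174,0.005,-0.69,0]
  ]
}}

```text
clock: 26.75
position: [0.6526, -0.1185, 0.1715]
ee_rot: [0.636, -0.31, 0.309, -0.635]
ft_force: [-0.3, 0.4, 0.7]
grip_width: 0.499
```

```bash
python3 - <<'E'
from h import *
o=get_obs(); print(o["clock"],o["joint_pos"].round(2))
plan(0.6533,-0.1192,0.104,-0.903)
c=snap("scene","15"); crop(c,250,140,370,250,6,"s15.png")
E
```

```text
26.75 [-0.32  0.5   0.6   1.45 -0.29  1.28  0.97]
from [ 0.6526 -0.1185  0.1715] yaw -0.906 shift [0.0011 0.0675 0.0003] turn [ 0.0018 -0.0035 -0.0014]
```

View pics/s15.png

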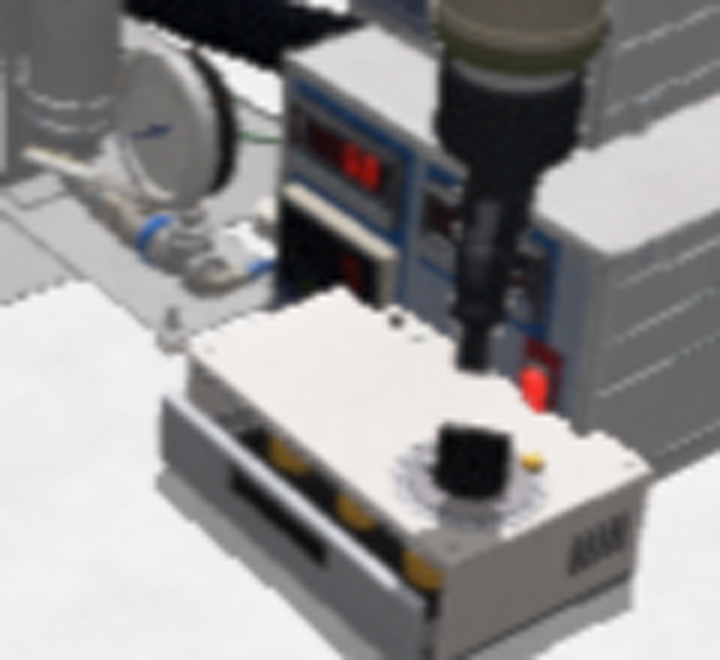

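Call:
{"op": "send_rows", "data": {
  "motion": [
    [50,0.001,0.025,0,0,0,0],
    [50,0.001,0.045,0,0,0,0],
    [50,0.001,0.058,0,0,0,0],
    [50,0.001,0.067,0,0,0,0],
    [50,0.001,0.067,0,0,0,0],
    [50,0.001,0.067,0,0,0,0]
  ]
}}

```text
clock: 27.3
position: [0.6543, -0.1193, 0.1054]
ee_rot: [0.636, -0.308, 0.309, -0.636]
ft_force: [-0.5, 0.5, 0.3]
grip_width: 0.499
```

Call:
{"op": "send_rows", "data": {
  "motion": [
    [5,0,0,0,0,0,0],
    [5,0,0,0,0,0,0],
    [5,0,0,0,0,0,0],
    [5,0,0,0,0,0,0],
    [5,0,0,0,0,0,0],
    [5,0,0,0,0,0,0],
    [5,0,0,0,0,0,0]
  ],
  "squeeze": 25
}}

```text
clock: 27.88
position: [0.6549, -0.1193, 0.1057]
ee_rot: [-0.636, 0.308, -0.309, 0.637]
ft_force: [-0.6, 0.6, 5.4]
grip_width: 0.13
```

```bash
python3 - <<'E'
from h import *
o=get_obs(); print(o["clock"],o["joint_pos"].round(2),o["ft_force"],o["torque"],o["grip_width"])
plan(0.6533,-0.1192,0.104,-0.903)
E
```

```text
27.8833 [-0.3   0.56  0.57  1.52 -0.32  1.16  1.  ] [-0.61017433  0.57183171  5.42199098] [ 0.24211572 -0.01482702 -0.029769  ] 0.13041613260247203
from [ 0.6549 -0.1193  0.1057] yaw -0.903 shift [-0.001   0.0017 -0.0012] turn [-0.0014  0.0004  0.0011]
```

Call:
{"op": "send_rows", "data": {
  "motion": [
    [5,0,-0.001,0,0,0.08,0],
    [5,0,-0.001,0,0,0.18,0],
    [5,0,-0.001,0,0,0.28,0],
    [5,0,-0.001,0,0,0.38,0],
    [5,0,-0.001,0,0,0.48,0],
    [5,0,-0.001,0,0,0.58,0],
    [5,0,-0.001,0,0,0.68,0],
    [5,0,-0.001,0,0,0.78,0],
    [5,0,-0.001,0,0,0.88,0],
    [5,0,-0.001,0,0,0.96,0]
  ]
}}

```text
clock: 28.72
position: [0.6554, -0.1191, 0.1058]
ee_rot: [0.42, -0.568, 0.569, -0.421]
ft_force: [6.5, 0.6, -3.2]
grip_width: 0.132
```

```bash
python3 - <<'E'
from h import *
o=get_obs(); print(o["clock"],o["joint_pos"].round(2),o["ft_force"],o["torque"],o["grip_width"])
plan(0.6533,-0.1192,0.104,-0.903-.96)
c=snap("scene","16"); crop(c,250,140,370,250,6,"s16.png")
E
```

```text
28.7167 [-0.43  0.62  0.77  1.52 -0.45  1.18  0.13] [ 6.52044211  0.57358056 -3.2249606 ] [-0.08140705 -1.52789098  0.02697181] 0.13208833024770614
from [ 0.6554 -0.1191  0.1058] yaw -1.867 shift [ 0.0007  0.0018 -0.002 ] turn [-0.0027 -0.0043 -0.0002]
```

View pics/s16.png

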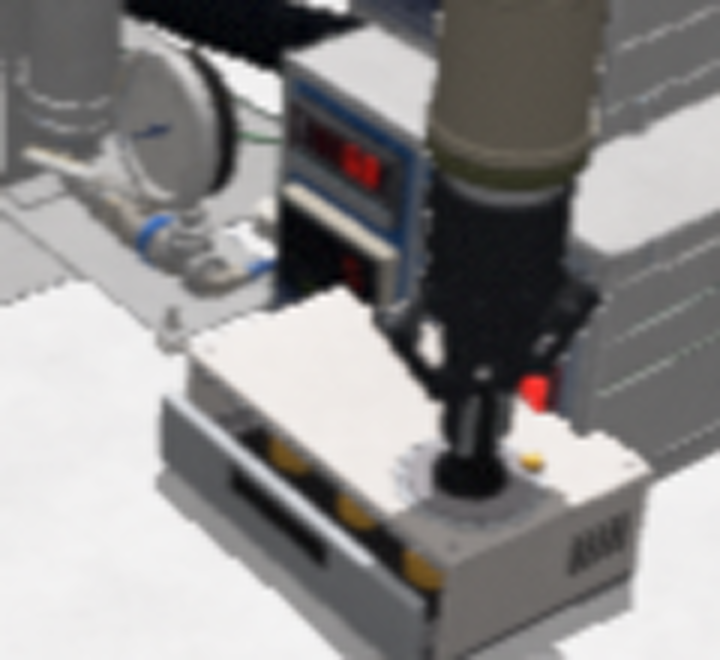

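Call:
{"op": "send_rows", "data": {
  "motion": [
    [5,0,0,0,0,0.08,0],
    [5,0,0,0,0,0.18,0],
    [5,0,0,0,0,0.28,0],
    [5,0,0,0,0,0.38,0],
    [5,0,0,0,0,0.48,0],
    [5,0,0,0,0,0.58,0],
    [5,0,0,0,0,0.68,0],
    [5,0,0,0,0,0.78,0],
    [5,0,0,0,0,0.88,0],
    [5,0,0,0,0,0.96,0]
  ]
}}

```text
clock: 29.6
position: [0.6559, -0.1195, 0.1058]
ee_rot: [0.11, -0.698, 0.699, -0.112]
ft_force: [9.9, -2.1, -5.4]
grip_width: 0.127
```

Call:
{"op": "send_rows", "data": {
  "motion": [
    [5,0,0,0,0,0.08,0],
    [5,0,0,0,0,0.18,0],
    [5,0,0,0,0,0.28,0],
    [5,0,0,0,0,0.38,0],
    [5,0,0,0,0,0.48,0],
    [5,0,0,0,0,0.48,0],
    [5,0,0,0,0,0.48,0]
  ]
}}

```text
clock: 30.18
position: [0.6559, -0.1199, 0.1058]
ee_rot: [-0.058, -0.704, 0.706, 0.056]
ft_force: [8.8, -3.0, -4.8]
grip_width: 0.131
```

```bash
python3 - <<'E'
from h import *
o=get_obs(); print(o["clock"],o["joint_pos"].round(2),o["ft_force"],o["torque"],o["grip_width"])
plan(0.6533,-0.1192,0.104)
E
```

```text
30.1833 [-0.59  0.76  1.07  1.53 -0.69  1.26 -1.15] [ 8.80521249 -3.04515329 -4.84550812] [-0.71709302 -2.13697186 -0.0608967 ] 0.13137285873555254
from [ 0.6559 -0.1199  0.1058] yaw 2.98 shift [ 0.0027  0.0018 -0.0003] turn [-0.0018 -0.     -0.0039]
```

Call:
{"op": "send_rows", "data": {
  "motion": [
    [50,0,0,0,0,0,0],
    [50,0,0,0,0,0,0],
    [50,0,0,0,0,0,0],
    [50,0,-0.03,0,0,0,0],
    [50,0,-0.06,0,0,0,0],
    [50,0,-0.08,-0.035,0,0,0],
    [50,0,-0.08,-0.075,0,0,0],
    [50,0,-0.08,-0.115,0,0,0],
    [50,0,-0.08,-0.155,0,0,0],
    [50,0,-0.08,-0.195,0,0,0]
  ]
}}

```text
clock: 31.02
position: [0.6852, 0.0752, 0.1856]
ee_rot: [0.057, 0.705, -0.705, -0.057]
ft_force: [1.3, 0.4, -0.6]
grip_width: 0.498
```

```bash
python3 - <<'E'
from h import *
o=get_obs(); print(o["clock"],o["position"],o["joint_pos"].round(2))
c=snap("scene","17"); crop(c,290,190,360,240,11,"s17.png")
c=snap("top","17"); crop(c,305,150,345,210,10,"t17.png")
E
```

```text
31.0167 [0.68520865 0.07518267 0.18561198] [-0.85  0.75  1.12  1.37 -0.67  1.42 -1.48]
```

View pics/s17.png

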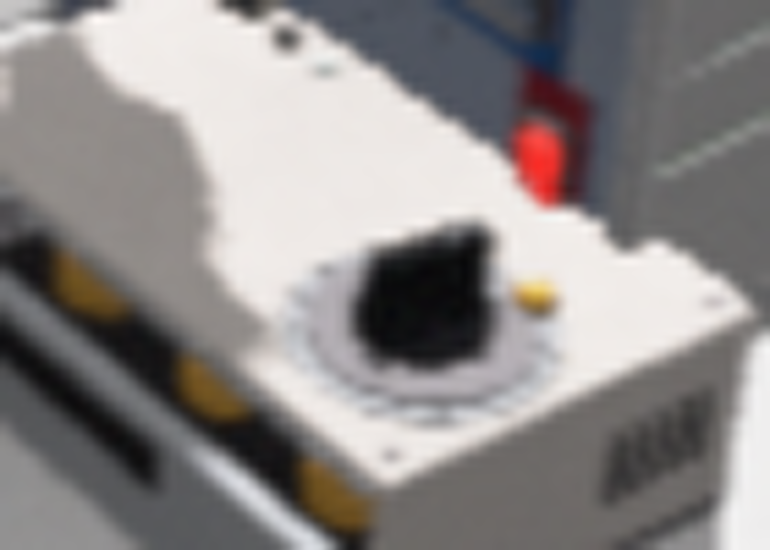

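View pics/t17.png

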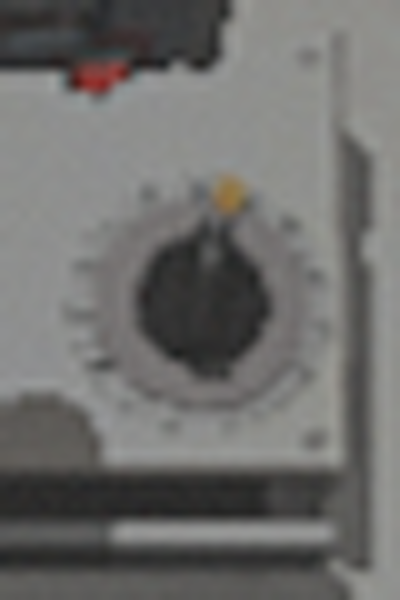

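```bash
python3 - <<'E'
from h import *
c=load("top17")
print("axis z.081/.092/.118",proj(c,[[.6533,-.1192,z] for z in(.081,.092,.118)]).round(2))
im=c["pixels"][164:198,309:341,::-1].astype(float)
im=np.clip((im/255)**.5*255*1.2,0,255).astype(np.uint8)
cv2.imwrite("pics/t17b.png",cv2.resize(im,None,fx=17,fy=17,interpolation=cv2.INTER_CUBIC))
g=cv2.cvtColor(c["pixels"],cv2.COLOR_RGB2GRAY)
print("cols 318..336"); 
for v in range(166,192): print(v,g[v,318:337])
E
```

```text
axis z.081/.092/.118 [[324.55 180.23]
 [324.83 179.42]
 [325.5  177.46]]
cols 318..336
166 [145 145 142 145 144 143 145 144 145 147 144 143 144 143 142 144 143 143
 143]
167 [142 146 144 146 146 135 141 139 135 134 138 145 144 141 143 142 145 143
 143]
168 [146 129 133 142 141 137 116 120 132 123 124 135 143 144 144 145 145 142
 144]
169 [139 111 117 141 135 132 105 103 119 117 121 120 124 137 145 142 144 143
 144]
170 [136 123 123 124 119 119 110 112 105 113 113  91 111 133 140 145 144 145
 145]
171 [133 121 117 114 113 117 119 100 106  99  97 104 115 130 137 125 136 146
 144]
172 [116 115 113 117 115 122 101  71  91  74  92 117 112 117 130 105 107 137
 147]
173 [112 115 119 120 104  93  68  56  71  56  98 120 116 112 114 117 122 136
 143]
174 [118 120 105  85  65  53  47  73  74  53  74 110 117 113 114 120 133 136
 141]
175 [117 112  80  46  48  46  44  83  87  53  46  77 108 116 114 115 111 121
 137]
176 [122  95  53  46  53  50  48  72  68  46  42  51  77 106 116 114 107 123
 136]
177 [113  78  45  51  50  47  49  59  54  50  45  45  46 100 121 115 112 113
 104]
178 [ 96  61  45 
[... 444 characters left out ...]
51  46  48 100 120 114 112 126
 132]
184 [118 112  76  47  47  45  44  43  44  46  48  45  83 114 113 110 108 124
 129]
185 [114 119 112  77  39  41  42  46  46  47  47  85 114 117 116 114 117 128
 131]
186 [112 117 120 112 105  79  48  53  58  62  90 111 118 114 113 103 109 121
 135]
187 [113 115 116 118 121 113  81  63  68  62 103 118 117 115 102 114 127 107
 124]
188 [105 107 117 116 115 117 110 107 107 105 110 115 116 105 113 135 127 122
 138]
189 [133 107  94 106 111 115 121 120 117 116 115 102 101 116 133 125 129 141
 143]
190 [130 133 127 128 109  98 106 106  98  96  97 111 125 133 122 125 141 145
 144]
191 [137 136 138 142 132 127 129 127 126 126 124 133 124 130 138 140 146 144
 143]
```

View pics/t17b.png

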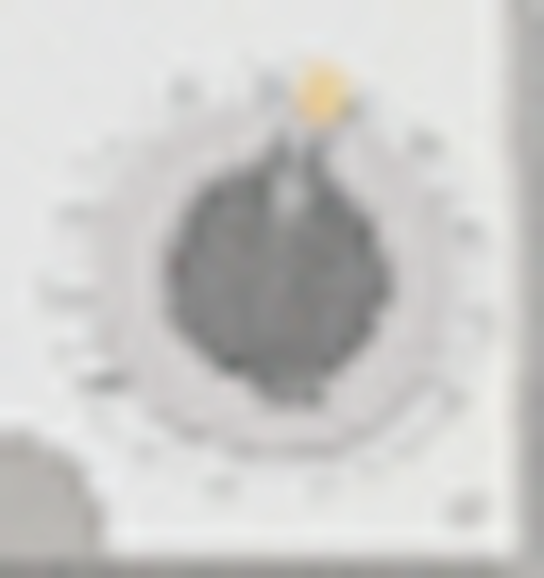

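```bash
python3 - <<'E'
from h import *
for n in("top0","top17","top3"):
    c=load(n); p=c["pixels"].astype(float); w=np.clip(p[...,:2].mean(-1)-p[...,2]-8,0,None); 
    v,u=np.mgrid[165:174,323:333]; ww=w[165:174,323:333]; 
    ce=((u*ww).sum()/ww.sum(),(v*ww).sum()/ww.sum()); I=onplane(c,ce,.081)[0,:2]-np.array([.6533,-.1192])
    print(n,ce,I,np.hypot(*I),np.degrees(np.arctan2(I[1],I[0])))
c=load("top17")
for uv,z in(((326.1,171.9),.092),((326.0,172.5),.1),((325.45,174.8),.118),((325.1,177.5),.118)):
    q=onplane(c,uv,z)[0,:2]-np.array([.6533,-.1192]); print(uv,z,q,np.hypot(*q),np.degrees(np.arctan2(q[1],q[0])))
# scene: same, dark pointer side
s=load("scene17"); p=s["pixels"].astype(float); w=np.clip(p[...,:2].mean(-1)-p[...,2]-40,0,None)
v,u=np.mgrid[212:221,334:344]; ww=w[212:221,334:344]; ce=((u*ww).sum()/ww.sum(),(v*ww).sum()/ww.sum()); print(ce,onplane(s,ce,.081)); print(proj(s,[[.6533,-.1192,.081],[.6533,-.1192,.118]]))
E
```

```text
top0 (np.float64(327.4782034346103), np.float64(169.01585204755614)) [ 0.0379991  -0.01109927] 0.03958693615233583 -16.282719067368383
top17 (np.float64(327.49751243781094), np.float64(169.01616915422886)) [ 0.03799651 -0.01116317] 0.039602410684010776 -16.37250812443161
top3 (np.float64(327.4908647990256), np.float64(169.01461632155906)) [ 0.03800234 -0.01114136] 0.03960186849896968 -16.339853231759953
(326.1, 171.9) 0.092 [ 0.02531682 -0.00511447] 0.025828267376915393 -11.421110512682997
(326.0, 172.5) 0.1 [ 0.02117515 -0.00394841] 0.02154011953710623 -10.56232820043684
(325.45, 174.8) 0.118 [ 0.00881654 -0.00017911] 0.008818359897958926 -1.1638248887839227
(325.1, 177.5) 0.118 [-0.00010512  0.00127916] 0.001283472187236848 94.69816167925048
(np.float64(338.1459074733096), np.float64(216.34341637010675)) [[ 0.6979014  -0.12465438  0.081     ]]
[[327.21493854 220.2775705 ]
 [328.25540333 211.39150739]]
```

Call:
{"op": "send_rows", "data": {
  "motion": [
    [50,0,0,0.04,0,0,0],
    [50,0,0,0.08,0,0,0],
    [50,0,0,0.12,0,0,0],
    [50,0,0,0.16,0,0,0],
    [50,0,0,0.195,0,0,0],
    [50,0,0,0.195,0,0,0],
    [50,0,0.03,0.195,0,0,0],
    [50,0,0.06,0.195,0,0,0],
    [50,0,0.08,0.195,0,0,0],
    [50,0,0.08,0.195,0,0,0]
  ]
}}

```text
clock: 31.95
position: [0.6518, -0.1183, 0.1011]
ee_rot: [0.055, 0.705, -0.705, -0.059]
ft_force: [-0.1, -0.8, -0.3]
grip_width: 0.5
```

```bash
python3 - <<'E'
from h import *
o=get_obs(); print(o["clock"],o["ft_force"],o["joint_pos"].round(2))
plan(0.6545,-0.1195,0.1055,2.98)
E
```

```text
31.95 [-0.14296913 -0.75410299 -0.28421805] [-0.59  0.77  1.07  1.54 -0.69  1.26 -1.15]
from [ 0.6518 -0.1183  0.1011] yaw 2.98 shift [-0.0029 -0.0044  0.0007] turn [0.0002 0.0003 0.0067]
```

Call:
{"op": "send_rows", "data": {
  "motion": [
    [50,-0.002,-0.004,0.001,0,0,0],
    [50,-0.002,-0.004,0.001,0,0,0],
    [5,-0.002,-0.004,0.001,0,0,0],
    [5,-0.002,-0.004,0.001,0,0,0],
    [5,-0.002,-0.004,0.001,0,0,0],
    [5,-0.002,-0.004,0.001,0,0,0],
    [5,-0.002,-0.004,0.001,0,0,0],
    [5,-0.002,-0.004,0.001,0,0,0]
  ]
}}

```text
clock: 32.62
position: [0.6566, -0.1202, 0.1108]
ee_rot: [0.057, 0.705, -0.705, -0.056]
ft_force: [-1.0, 3.1, 6.6]
grip_width: 0.13
```

Call:
{"op": "send_rows", "data": {
  "motion": [
    [5,0,0,0,0,0.04,0],
    [5,0,0,0,0,0.08,0],
    [5,0,0,0,0,0.12,0],
    [5,0,0,0,0,0.125,0],
    [5,0,0,0,0,0.125,0],
    [5,0,0,0,0,0.125,0]
  ]
}}

```text
clock: 33.12
position: [0.6566, -0.1203, 0.1108]
ee_rot: [0.101, 0.7, -0.7, -0.1]
ft_force: [-0.8, 2.3, 6.3]
grip_width: 0.129
```

```bash
python3 - <<'E'
from h import *
o=get_obs(); print(o["clock"],o["ft_force"],o["grip_width"])
plan(0.6545,-0.1195,0.1055,2.856)
E
```

```text
33.1167 [-0.80137562  2.29091682  6.34979595] 0.12851269146323854
from [ 0.6566 -0.1203  0.1108] yaw 2.856 shift [ 0.0022  0.0053 -0.0002] turn [ 0.0007  0.0001 -0.0013]
```

Release, back off left, and look.

Call:
{"op": "send_rows", "data": {
  "motion": [
    [50,0,0,0,0,0,0],
    [50,0,0,0,0,0,0],
    [50,0,0,0,0,0,0],
    [50,0,-0.03,0,0,0,0],
    [50,0,-0.06,0,0,0,0],
    [50,0,-0.08,-0.035,0,0,0],
    [50,0,-0.08,-0.075,0,0,0],
    [50,0,-0.08,-0.115,0,0,0],
    [50,0,-0.08,-0.155,0,0,0],
    [50,0,-0.08,-0.195,0,0,0]
  ]
}}

```text
clock: 33.95
position: [0.7112, 0.0684, 0.1895]
ee_rot: [0.101, 0.7, -0.7, -0.101]
ft_force: [0.6, -0.2, 0.0]
grip_width: 0.498
```

```bash
python3 - <<'E'
from h import *
c=snap("scene","18"); crop(c,290,190,360,240,11,"s18.png")
c=snap("top","18")
im=c["pixels"][164:198,309:341,::-1].astype(float)
im=np.clip((im/255)**.5*255*1.2,0,255).astype(np.uint8)
cv2.imwrite("pics/t18b.png",cv2.resize(im,None,fx=17,fy=17,interpolation=cv2.INTER_CUBIC))
g=cv2.cvtColor(c["pixels"],cv2.COLOR_RGB2GRAY)
for v in range(168,189): print(v,g[v,318:334])
E
```

```text
168 [146 130 133 143 140 136 115 121 132 125 122 135 144 147 144 143]
169 [139 112 116 139 135 132 109 104 122 120 125 122 123 139 145 144]
170 [137 122 121 126 118 117 114 113 108 112 113  92 115 136 140 145]
171 [134 125 119 116 111 115 119 104  92  86 100 105 117 131 135 126]
172 [118 116 117 114 117 122 116  75  75  71  77 105 115 116 127 107]
173 [115 116 117 123 103  94  81  51  89  81  56  99 116 111 115 118]
174 [115 121 112  89  67  53  52  44  99  88  57 103 117 113 113 121]
175 [117 105  78  54  47  47  46  55  84  66  47  77 110 118 117 114]
176 [122  90  44  46  50  53  46  65  71  54  44  48  77 107 119 115]
177 [107  69  47  53  51  45  49  56  59  48  44  44  48 101 118 119]
178 [ 94  51  48  49  52  48  51  54  48  42  46  47  47  72 107 116]
179 [ 92  53  48  55  52  48  56  52  47  45  44  48  47  55  99 118]
180 [ 90  48  50  50  52  50  53  52  46  49  49  50  49  53 103 118]
181 [ 86  47  47  53  50  51  51  52  44  44  50  48  51  51 101 119]
182 [ 91  49  50  50  48  55  55  51  48  47  50  51  49  54 100 117]
183 [116  77  47  49  46  49  50  46  46  45  47  49  50  90 114 117]
184 [121 112  76  42  42  43  46  42  50  43  46  46  86 116 116 116]
185 [114 119 115  77  39  38  45  45  46  43  43  84 114 118 117 113]
186 [115 116 119 109 105  79  50  46  58  65  90 115 118 116 113 103]
187 [117 117 120 119 122 111  84  63  67  67 100 118 117 115 105 112]
188 [111 106 118 115 115 118 112 105 108 105 115 118 113 106 115 135]
```

View pics/t18b.png

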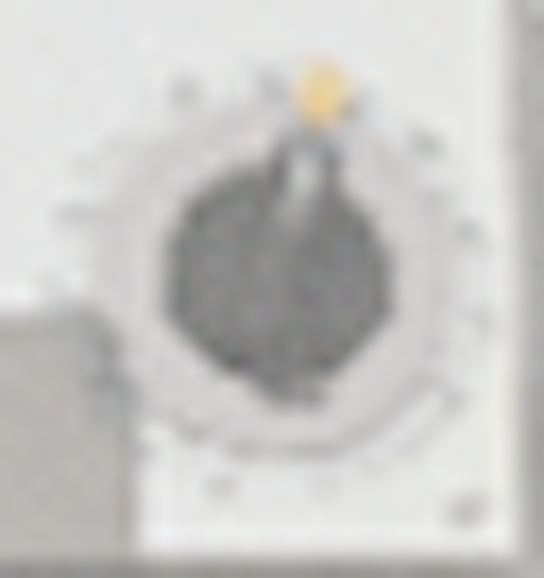

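View pics/s18.png

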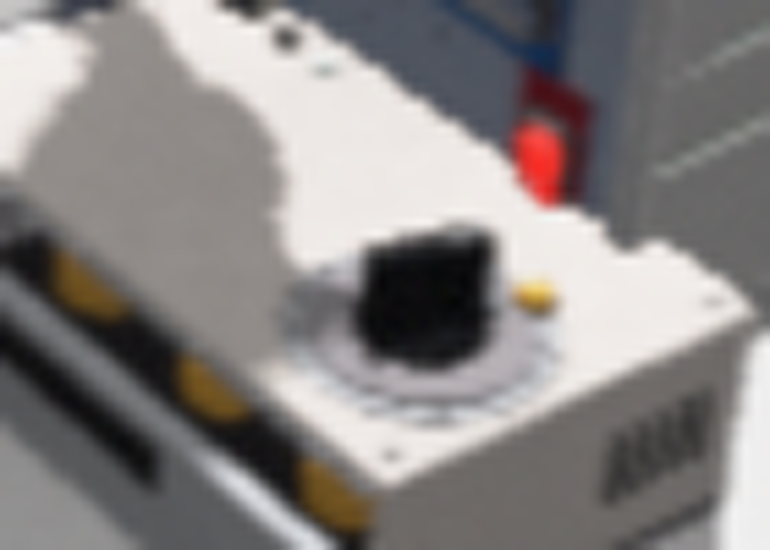

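```bash
python3 - <<'E'
from h import *
s=load("scene0")
im=s["pixels"][205:235,312:346,::-1]
im=np.clip((im.astype(float)-80)*1.45,0,255).astype(np.uint8)
cv2.imwrite("pics/sr.png",cv2.resize(im,None,fx=22,fy=20,interpolation=cv2.INTER_CUBIC))
print(proj(s,[[.6913,-.1303,.081],[.6533,-.1192,.081]]))
E
```

```text
[[337.87237339 217.88576975]
 [327.21493854 220.2775705 ]]
```

View pics/sr.png

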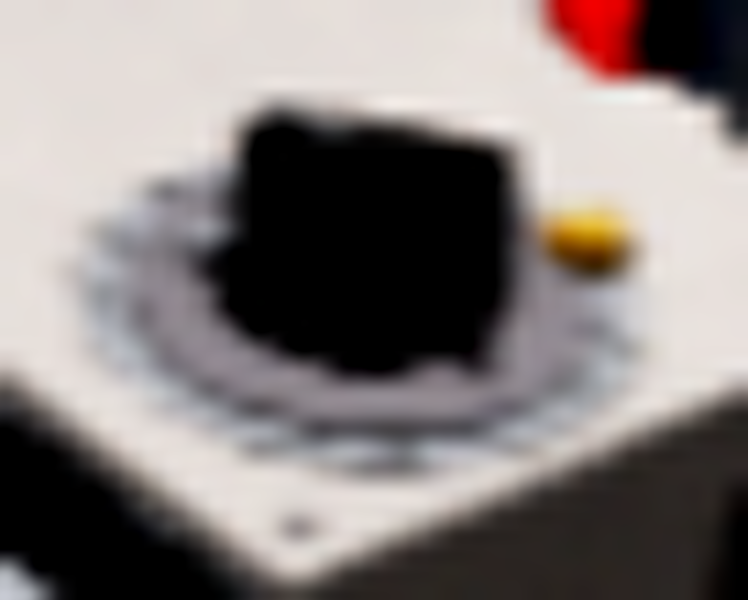

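```bash
python3 - <<'E'
from h import *
from scipy.optimize import least_squares
t=load("top0"); s=load("scene0")
def tri(a,ua,b,ub):
    o1,o2=cen(a),cen(b); d1=rays(a,ua)[0]; d2=rays(b,ub)[0]; d1/=np.linalg.norm(d1); d2/=np.linalg.norm(d2)
    q=np.linalg.lstsq(np.c_[d1,-d2],o2-o1,rcond=None)[0]; return (o1+q[0]*d1+o2+q[1]*d2)/2,np.linalg.norm(o1+q[0]*d1-o2-q[1]*d2)
print("idx tri",tri(t,(327.49,169.016),s,(338.15,216.4)))
# automatic ring centre: local darkness (ticks) around c0 on plane .081 in top: radial-sym edge of grey ring vs white panel
for n in ("top0","top17","top18"):
    c=load(n); g=cv2.cvtColor(c["pixels"],cv2.COLOR_RGB2GRAY).astype(np.float32); pts=[]
    for th in np.radians(np.arange(0,360,6)):
        r=np.arange(.026,.05,.0005); P=np.c_[.6533+r*np.cos(th),-.1192+r*np.sin(th),np.full(len(r),.081)]
        uv=proj(c,P).astype(np.float32); v=cv2.remap(g,uv[:,0].reshape(1,-1),uv[:,1].reshape(1,-1),cv2.INTER_CUBIC)[0]
        w=v>128
        if w[-6:].all(): 
            i=np.nonzero(~w)[0].max(); pts.append(P[i,:2])
    pts=np.array(pts); f=least_squares(lambda q:np.hypot(*(pts-q[:2]).T)-q[2],[.6533,-.1192,.038],loss="soft_l1",f_scale=.001); print(n,len(pts),f.x.round(4),np.median(abs(f.fun)).round(4))
# dark disc (skirt) centre in top, z .09 upper part
c=load("top18"); g=cv2.cvtColor(c["pixels"],cv2.COLOR_RGB2GRAY)
for v in range(177,184):
    r=g[v,312:340].astype(float); u=np.arange(312,340)
    d=r<80; a=np.nonzero(d)[0]; L,Rr=a.min(),a.max()
    l=u[L]-(80-r[L])/(r[L-1]-r[L]); q=u[Rr]+(80-r[Rr])/(r[Rr+1]-r[Rr]); print(v,l.round(2),q.round(2),((l+q)/2).round(2))
E
```

```text
idx tri (array([ 0.69035959, -0.13026789,  0.08744098]), np.float64(0.0019207459613637574))
top0 52 [ 0.6538 -0.1198  0.0418] 0.0025
top17 52 [ 0.6544 -0.1217  0.04  ] 0.0023
top18 43 [ 0.6545 -0.1223  0.0395] 0.002
177 318.71 330.6 324.66
178 318.33 331.23 324.78
179 318.31 331.57 324.94
180 318.24 331.54 324.89
181 318.15 331.58 324.87
182 318.26 331.57 324.91
183 313.25 330.75 322.0
```

Call:
{"op": "send_rows", "data": {
  "motion": [
    [50,0.03,-0.02,0,0,0,0],
    [50,0.065,-0.04,0,0,0,0],
    [50,0.1,-0.06,0,0,0,0],
    [50,0.14,-0.06,0,0,0,0],
    [50,0.18,-0.06,0,0,0,0],
    [50,0.2,-0.06,-0.035,0,0,0],
    [50,0.21,-0.06,-0.075,0,0,0],
    [50,0.22,-0.06,-0.115,0,0,0],
    [50,0.23,-0.06,-0.15,0,0,0],
    [50,0.23,-0.06,-0.15,0,0,0]
  ]
}}

```text
clock: 34.88
position: [0.5306, 0.2845, 0.2482]
ee_rot: [0.096, 0.701, -0.7, -0.097]
ft_force: [0.3, 1.0, -1.1]
grip_width: 0.496
```

```bash
python3 - <<'E'
from h import *
o=get_obs(); print(o["clock"],o["position"],o["ft_force"])
a=load("top0"); c=snap("top","19"); s=snap("scene","19"); s0=load("scene0")
g=lambda c:cv2.cvtColor(c["pixels"],cv2.COLOR_RGB2GRAY)
for u in(300,310,320): print(u,g(a)[196:212,u],g(c)[196:212,u])
crop(s,170,150,370,260,4,"s19.png"); crop(c,140,140,360,260,3.5,"t19.png")
E
```

```text
34.8833 [0.53058499 0.28450886 0.24822303] [ 0.32290079  0.96255635 -1.10434584]
300 [118  67  44  47  45  49 122 141  93  46  51  85  91  90  85 129] [120  69  44  47  46  56 124 144  93  43  53  87  94  92  84 134]
310 [117  67  45  48  41  48 122 144  95  42  53  85  95  89  87 128] [123  69  45  49  44  48 125 147  92  44  53  87  94  89  85 131]
320 [119  69  43  47  45  48 121 146  94  56  56  83  90  91  82 130] [121  66  46  47  47  50 123 146  98  56  57  86  93  92  82 134]
```

View pics/s19.png

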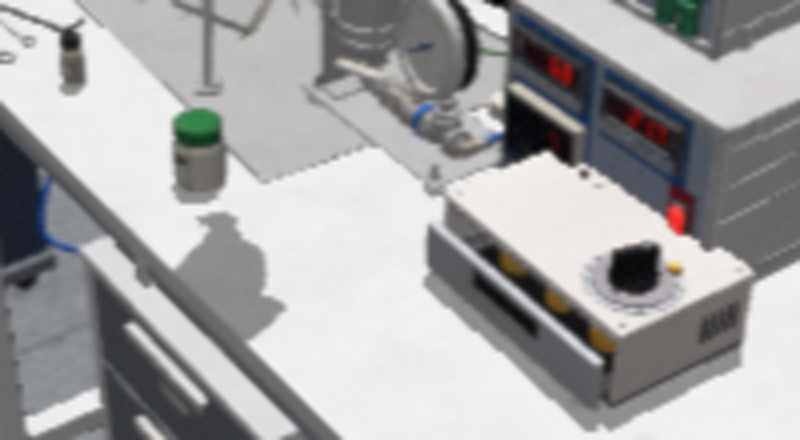

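View pics/t19.png

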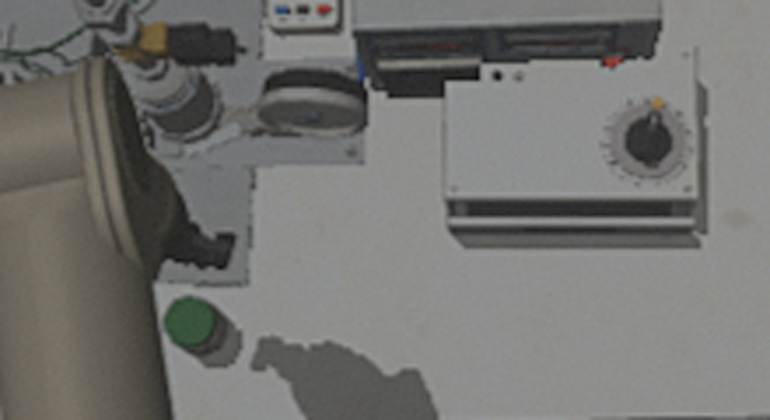

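```bash
python3 - <<'E'
from workcell import *
print(hand_in())
E
```

```text
the job is handed in; nothing more can be done
None
```

I carried out every step and handed the job in at about 35 s of the 208 s allowed. The hand-in reports no verdict.

**What I did:** I pressed the tray open and put the three brass weights that were on the bench (two of 32 mm, one of 28 mm) flat in a row on its floor. Then I pushed the tray in to its hard stop, with a peak force of about 26 N, and let go. Last, I turned the knob clockwise about 2.5 rad, in one long turn and one short correction.

**Last checks:**
- **Tray:** about 10 s after I let go, its front edge sat on the same pixels as when it was latched at the start.
- **Weights:** all three show through the gap above the tray front.
- **Bystanders:** the green-lidded jar is where it was. I did not measure the vials, bottle and blue-lidded jar again, but the arm never went near them.
- **Robot:** the arm stood clear of everything.

**Knob, least certain:** the pointer stands at about -16.4° by the jaw direction, and the index mark at about -16.3° from the top camera. Triangulating the mark from both cameras gave -16.6°. A rougher reading from the scene camera alone put the mark at about -8°; I gave it less weight because that view measures this angle poorly. My estimate is that the pointer is within about 2° of the mark.

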